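# Load the specimen shaker and close its hold-down strip

### The arm

A 7-joint arm with a two-finger parallel gripper is mounted at the origin on the work surface. World frame = base frame: x ahead of the robot, y to its left, z up, the work surface at z = 0. Lengths are in mm, angles in rad, forces in N, time in s.
With the tool pointing down it reaches from about 400 to 850 mm from the base axis. Payload 10.4 kg.
Tool frame: the origin (TCP) lies on the centre line of the jaws, within the pads' length; the fingertips stand robot.finger_overhang ahead of it and the grasp point (between the pads) lies 2 mm behind it (robot.finger_overhang is the distance from the TCP to the fingertips, in mm); z points along the fingers, y is the direction in which the jaws open and shut (so a half turn about z gives the same grasp; the last joint's range is limited). The gripper opens to 87 mm and grips with 3 to 60 N. Pads are 19 mm wide; open, the fingers measure 117 mm over their backs; the gripper's body (75 mm by 190 mm) begins 51 mm behind the grasp point.
Start: joints at [-1.266, 0.332, -0.065, 1.46, 0.022, 1.35, -0.088], TCP at [201.213, 591.746, 239.576] pointing down, gripper open.
Joint ranges: [-2.6, 2.6], [-0.5, 2.12], [-1.47, 1.34], [0.16, 2.42], [-1.27, 4.41], [0.06, 2.06], [-2.6, 2.6]. Speed limits (rad/s): [2.22, 2.22, 2.79, 2.79, 3.14, 3.14, 3.14].

### API

Orientations are given as [roll, pitch, yaw] about the fixed x, y, z axes, in that order (R = Rz(yaw) Ry(pitch) Rx(roll)).
In Python, from cell import robot, grab_frame, workorder gives the robot as it stands.
- The arm moves only by the tool send_rows, never from a script. Its argument "moves" is a list of rows, each a list of 6 numbers: the shift along the world's x, y, z in units of 30 mm (1.0 is 30 mm), then the turn, a rotation vector about the world's x, y, z in units of 6 degrees (1.0 is 6 degrees). A call has 1 to 12 rows; each row shifts and turns the commanded pose from where the row before left it; what a row does not reach is not made up. A row lasts 1/10 s, in which the tool goes at most 50 mm and 8.59 degrees, less where a joint would pass 70% of its speed; a pose out of reach is approached as far as the arm can. A call is refused whole if a number of a shift passes 1 or a number of a turn 1, either way. A call with a gripper value outside its range is refused whole. "gripper" is the opening in per cent of the stroke, from 0 (shut) to 100 (fully open), set as the call begins (left out, the last holds). The fingers move at their own pace and stop on an object; "force" is the grip in N (left out, the last holds). Time passes only in rows, so rows that do not move let the fingers close. It gives the time, the measured TCP pose, the force and the opening at its end, in the units of the state.
- robot.sense(): the state, without advancing time (a new reading comes with each control period).
- grab_frame(name): name is "side" or "top" or "wrist"; returns a dict with "image" (420x560x3 uint8, red, green, blue), "fx", "fy", "cx", "cy" (pixels), "k1" (the pictures are not rectified: a ray, as slopes to the right and down, at radius r is drawn at 1 + k1 r^2 times it, then the intrinsics apply), "world_from_camera" (4x4, takes a point from camera to world coordinates). Camera axes: x right, y up, looking along -z (the intrinsics and any distortion apply to the point x, -y, -z); pixel columns grow to the right and rows downward; lengths in mm; the calibration is good to about 2 mm. A picture is of the moment at which its call begins. There is no depth.
- workorder.hand_in(): hands the job in, once; it reports no verdict.
The state is a dict: "clock": time; "joints": joint angles; "dq": joint speeds; "joint_torque": joint torques, N m; "eef_pos": TCP position; "ee_rot": TCP orientation; "force": force on the tool from outside, world axes, zero at the start; "wrist_torque": the same for the moment, N m; "grip_width": opening from 0.0 (shut) to 1.0 (fully open).
Only numpy, scipy, OpenCV 4.12 (cv2) and the standard library are available. Lean on these libraries where they do the work, as an engineer would, in place of code of your own. Each camera call takes 0.05 s, during which the arm holds its last target.

### The job

Some of the green-lidded specimen dishes on the bench are filled and some are empty, which only lifting them can tell: seat every filled one in a pocket of the shaker's rack, pressed fully home so that its lid is flush with the deck, and stand every empty one upright in the steel wash-up tray. Once all the filled ones are in, swing the loose hold-down strip back round its pivot bolt over the lids until its slot drops over the second bolt and it lies flat on the deck. Leave the other things on the bench alone.

Things in the scene. Friction and masses are not known exactly. Their poses are not given: they have to be found in the camera images.
- dish_a: closed specimen dish, one of up to five alike (None: absent): white box 54 (its x) x 80 (y) mm, 52 mm high with its flat green lid; on the lid's middle a green grip rib 44 (x) x 14 (y) mm, 24 mm high. Origin: centre of the underside, z up. Lowest 10 mm drawn in 2.5 mm all round. Filled about 0.4 kg, empty about 0.1 kg: only lifting tells. Starts upright on the bench, on the robot's right
- dish_b: closed specimen dish, one of up to five alike (None: absent): white box 54 (its x) x 80 (y) mm, 52 mm high with its flat green lid; on the lid's middle a green grip rib 44 (x) x 14 (y) mm, 24 mm high. Origin: centre of the underside, z up. Lowest 10 mm drawn in 2.5 mm all round. Filled about 0.4 kg, empty about 0.1 kg: only lifting tells. Starts upright on the bench, on the robot's right
- dish_c: closed specimen dish, one of up to five alike (None: absent): white box 54 (its x) x 80 (y) mm, 52 mm high with its flat green lid; on the lid's middle a green grip rib 44 (x) x 14 (y) mm, 24 mm high. Origin: centre of the underside, z up. Lowest 10 mm drawn in 2.5 mm all round. Filled about 0.4 kg, empty about 0.1 kg: only lifting tells. Starts upright on the bench, on the robot's right
- dish_d: closed specimen dish, one of up to five alike (None: absent): white box 54 (its x) x 80 (y) mm, 52 mm high with its flat green lid; on the lid's middle a green grip rib 44 (x) x 14 (y) mm, 24 mm high. Origin: centre of the underside, z up. Lowest 10 mm drawn in 2.5 mm all round. Filled about 0.4 kg, empty about 0.1 kg: only lifting tells. Starts upright on the bench, on the robot's right
- dish_e: closed specimen dish, one of up to five alike (None: absent): white box 54 (its x) x 80 (y) mm, 52 mm high with its flat green lid; on the lid's middle a green grip rib 44 (x) x 14 (y) mm, 24 mm high. Origin: centre of the underside, z up. Lowest 10 mm drawn in 2.5 mm all round. Filled about 0.4 kg, empty about 0.1 kg: only lifting tells. Starts upright on the bench, on the robot's right
- shaker: fixed bench shaker with a grey rack. Origin on the bench under the middle pocket; x along the three pockets, away from the robot, y left, z up. Flat deck 120 mm above the bench, x -145..145, y -60..100 mm. Pockets: open recesses 59 (x) x 85 (y) mm, 53 mm deep; a dish goes in with its x along this x, either way round, and fully home has its lid 1 mm below the deck
- pocket0 (a point): near pocket: centre of its floor, 53 mm below the deck; a dish fully home has its origin here
- pocket1 (a point): middle pocket: centre of its floor, 53 mm below the deck; a dish fully home has its origin here
- pocket2 (a point): far pocket: centre of its floor, 53 mm below the deck; a dish fully home has its origin here
- pivot_bolt (a point): pivot bolt at the far left corner of the rack: centre of its 10 mm shank at deck level; its 22 mm head begins 9 mm above the deck and holds the strip loosely
- second_bolt (a point): upright brass second bolt at the near left corner of the rack, 10 mm thick with a tapered end 14 mm above the deck, no head: centre at deck level, 225 mm from the pivot bolt
- strip: loose steel hold-down strip 271 x 36 x 5 mm, 0.28 kg. Origin: centre of its 13 mm hole, underside, round the pivot bolt; x towards its slotted end, z up. Starts swung 8 to 50 degrees out to the left, partly across the pockets; about 80 degrees out it clears them (it then droops over the rack's edge); closed, its x is the shaker's -x. The slotted end can be lifted at least 25 mm
- strip_slot (a point): centre of the strip's slot on its underside, 225 mm along its x; the slot is 32 mm long (along the strip) and 14 mm wide, closed all round, so that it must pass over the top of the second bolt and down
- strip_grip (a point): middle of the orange upright grip tab on the strip: 150 mm along the strip's x and 9 mm to its -y, 26 mm above the underside. The tab is 40 (strip x) x 12 (strip y) mm and rises from the strip's top at 5 mm to 41 mm above its underside
- tray: shallow steel wash-up tray on the robot's left, 210 (x) x 170 (y) mm, rim 25 mm high, 3 mm walls and floor, fixed. Origin: centre of its underside; room for two dishes side by side along its x
- pot_1: bystander: small white round specimen pot, 48 mm across, 66 mm high; origin at its foot
- pot_2: bystander: specimen pot like pot_1
- pot_3: bystander: specimen pot like pot_1
- wash_bottle: bystander: white bottle with a red cap, 60 mm across, 160 mm high; origin at its foot
- cassettes: bystander: stack of yellow cassettes 28 x 41 x 30 mm; origin at its foot
- beaker: bystander: glass beaker 72 mm across, 90 mm high; origin at its foot
Things that resemble listed ones, but are neither listed nor needed, are in the scene too. What is shaped like the dish_b but purple is not meant. Leave any orange look-alike of the dish_c alone.

How it is judged:
By the outcome, as a careful person would: the job done as asked, in the order asked, and still so for the second after the job is handed in, with the robot touching nothing.
Of dish_b, dish_c, dish_e only 2 to 3 are there at a start; the rules pass over those that are not, and their reading is None.
Of dish_a, dish_d only 1 to 2 are there at a start; the rules pass over those that are not, and their reading is None.
At some moment in a run one of dish_a, dish_b, dish_c, dish_d, dish_e may be knocked a few centimetres aside while the robot is not near it.
It also fails if it takes over 210 s, if anything falls off the work surface, if the arm or the gripper's body presses on something with over 40 N, if the wrist force passes 120 N, or if a joint passes its speed limit or range.

## Working session

There is one attempt and no reset: what is moved stays moved. The work goes in short steps, Python scripts to look and compute and a tool call to move; the robot and the scene stay as the last step left them, time stands still between calls to the robot, and variables do not carry over. Pictures are saved under pics/ and viewed, and the job is handed in when it is done.

Besides the shell and the picture viewer there is one more tool, called after "Request:" as name([rows], argument=value, ...), one row to a line, values as JSON. send_rows: Moves the arm, as the interface text tells. Its arguments: {"type":"object","properties":{"moves":{"type":"array","items":{"type":"array","items":{"type":"number"}}},"gripper":{"type":"number"},"force":{"type":"number"}},"required":["moves"]}

```bash
ls -la; mkdir -p pics; cat > h.py <<'E'
import numpy as np, cv2
from cell import robot, grab_frame, workorder
def ray(f,u,v):
    x=(u-f["cx"])/f["fx"]; y=(v-f["cy"])/f["fy"]
    xy=np.array([x,y]); r0=np.hypot(x,y); r=r0
    for _ in range(20): r=r0/(1+f["k1"]*r*r)
    s=1 if r0==0 else r/r0
    d=np.array([x*s,-y*s,-1.0]); T=np.array(f["world_from_camera"])
    return T[:3,3], T[:3,:3]@d
def onz(f,u,v,z):
    o,d=ray(f,u,v); t=(z-o[2])/d[2]; return o+t*d
def proj(f,p):
    T=np.array(f["world_from_camera"]); c=T[:3,:3].T@(np.array(p,float)-T[:3,3])
    x=c[0]/-c[2]; y=-c[1]/-c[2]; k=1+f["k1"]*(x*x+y*y)
    return f["fx"]*x*k+f["cx"], f["fy"]*y*k+f["cy"]
def snap(n,name):
    f=grab_frame(n); cv2.imwrite(f"pics/{name}.png",f["image"][:,:,::-1]); return f
E
python3 - <<'E'
from h import *
for n in("top","side","wrist"):
    f=snap(n,n+"0"); print(n,f["fx"],f["cx"],f["cy"],f["k1"]); print(np.round(f["world_from_camera"],3))
s=robot.sense(); print(s); print(robot.finger_overhang)
E
```

```text
total 12
drwxr-xr-x  3 agent agent 4096 Dec  7 10:08 .
drwxr-xr-x 23 root  root  4096 Dec  7 10:08 ..
drwxr-xr-x  2 agent agent 4096 Dec  7 10:08 pics
top 380.11713732420617 279.4440333221652 212.5318780664203 -0.10534736954176582
[[ 2.500000e-02  9.980000e-01 -6.000000e-02  4.684060e+02]
 [-1.000000e+00  2.500000e-02 -6.000000e-03 -2.241300e+01]
 [-5.000000e-03  6.000000e-02  9.980000e-01  1.121986e+03]
 [ 0.000000e+00  0.000000e+00  0.000000e+00  1.000000e+00]]
side 472.9903940479356 274.0511753999193 208.56796621901748 -0.10640887627574268
[[ 9.820000e-01  1.400000e-01 -1.270000e-01  3.581690e+02]
 [-1.880000e-01  7.070000e-01 -6.820000e-01 -9.701930e+02]
 [-6.000000e-03  6.930000e-01  7.210000e-01  1.137595e+03]
 [ 0.000000e+00  0.000000e+00  0.000000e+00  1.000000e+00]]
wrist 346.39176641559095 276.25903708877485 204.00568589059966 0.027341693563893307
[[ 3.22000e-01 -9.01000e-01 -2.90000e-01  1.21797e+02]
 [ 9.47000e-01  3.06000e-01  9.90000e-02  6.18433e+02]
 [-1.00000e-03 -3.06000e-01  9.52000e-01  3.84890e+02]
 [ 0.00000e+00  0.00000e+00  0.00000e+00  1.00000e+00]]
{'clock': 0.15, 'joints': array([-1.26559018,  0.33269489, -0.06467892,  1.46074533,  0.02160105,
        1.34986444, -0.0884804 ]), 'dq': array([-0.00078081, -0.00168905,  0.001779  , -0.00414911, -0.00110606,
       -0.00015141,  0.00283781]), 'joint_torque': array([ 4.12889822e-04, -6.23633766e+01,  2.46287521e-02, -3.90137887e+01,
       -6.11955626e-02,  3.72742291e-02,  1.19324482e-04]), 'eef_pos': array([201.15574696, 591.46774363, 238.95796316]), 'ee_rot': array([-3.14057703e+00,  5.06360303e-05,  2.81380329e+00]), 'force': array([-0.88227499,  0.56930184, -0.30970711]), 'wrist_torque': array([ 0.00448019, -0.02214425, -0.00759005]), 'grip_width': 0.9980964723297907}
17.0
```

View pics/top0.png

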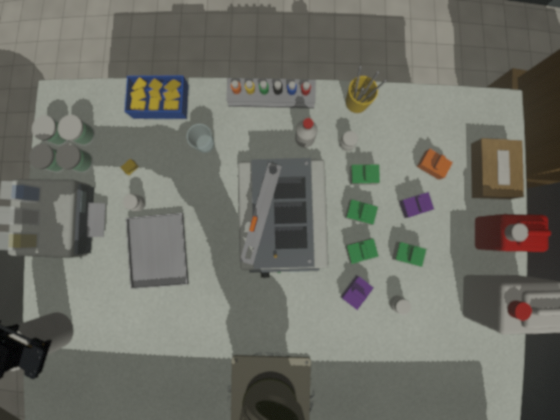

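View pics/side0.png

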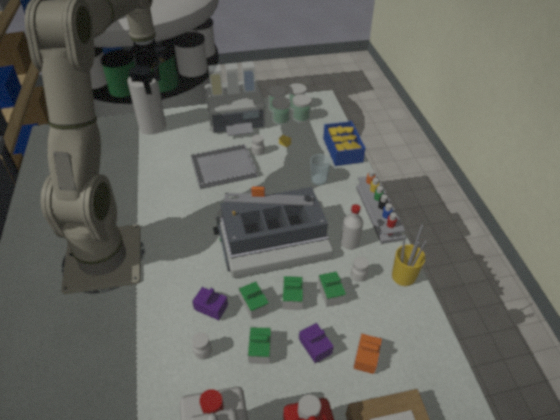

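View pics/wrist0.png

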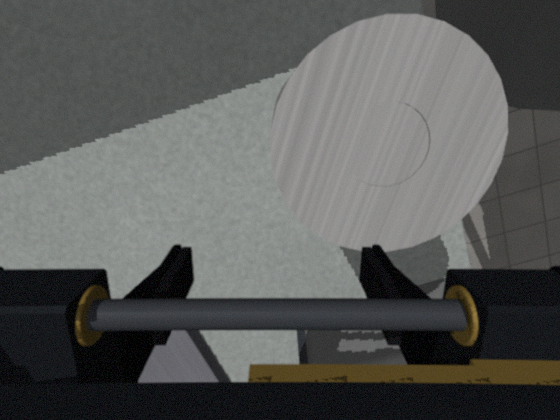

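```bash
python3 - <<'E'
from h import *
f=grab_frame("top"); im=f["image"][:,:,::-1]
c=im[150:280,225:335]; cv2.imwrite("pics/top_sh.png",cv2.resize(c,None,fx=5,fy=4.6,interpolation=cv2.INTER_CUBIC)) 
g=grab_frame("side"); im2=g["image"][:,:,::-1]
c=im2[170:280,205:345]; cv2.imwrite("pics/side_sh.png",cv2.resize(c,None,fx=5,fy=5,interpolation=cv2.INTER_CUBIC))
hsv=cv2.cvtColor(im,cv2.COLOR_BGR2HSV)
m=cv2.inRange(hsv,(50,100,50),(80,255,255))
for ct in cv2.findContours(m,cv2.RETR_EXTERNAL,cv2.CHAIN_APPROX_NONE)[0]:
    if cv2.contourArea(ct)>60:
        r=cv2.minAreaRect(ct); b=cv2.boxPoints(r); w=np.array([onz(f,u,v,52)[:2] for u,v in b])
        print(r, "c",w.mean(0).round(1), "sides",np.linalg.norm(w[1]-w[0]).round(1),np.linalg.norm(w[2]-w[1]).round(1), "e",(w[1]-w[0]).round(1))
E
```

```text
((410.2735900878906, 253.79244995117188), (26.235864639282227, 16.757986068725586), 15.94539737701416) c [ 425.1 -389.6] sides 47.5 76.1 e [ 45.8 -12.7]
((361.9626770019531, 250.60997009277344), (17.90755271911621, 26.53925323486328), 75.0685806274414) c [ 431.4 -250.7] sides 75.5 50.4 e [ 20.8 -72.6]
((361.6614990234375, 211.40771484375), (26.399442672729492, 17.45345115661621), 15.255120277404785) c [ 542.1 -248.2] sides 49.7 75.3 e [ 48.1 -12.4]
((365.0, 173.5), (17.0, 26.0), 90.0) c [ 650.8 -256.8] sides 75.1 49.1 e [  2.3 -75.1]
```

View pics/top_sh.png

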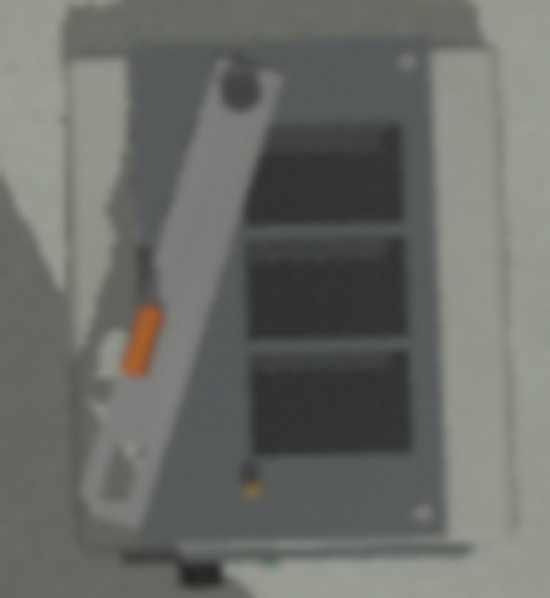

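View pics/side_sh.png

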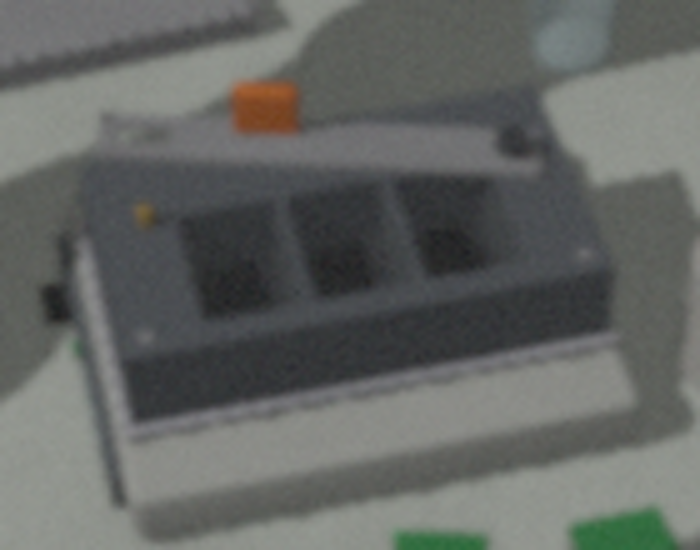

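```bash
cat >> h.py <<'E'
def cp(x,y): return 225+(x+.5)/5-.5,150+(y+.5)/4.6-.5
E
python3 - <<'E'
from h import *
f=grab_frame("top")
for n,x,y,z in [("FR",430,45,120),("NR",447,537,120),("FL",130,45,120),("p2FR",402,123,120),("p2NR",403,222,120),("p1FL",247,238,120),("p1FR",407,238,120),("p1NR",409,338,120),("p1NL",249,338,120),("p0FL",249,350,120),("p0FR",410,350,120),("p0NR",412,453,120),("p0NL",253,455,120),("bolt2",252,489,133),("pivot",240,90,136),("tab",143,340,161),("slot",117,480,125),("screwN",422,512,120),("screwF",407,62,120)]:
    print(n,onz(f,*cp(x,y),z).round(1))
g=grab_frame("side")
def cs(x,y): return 205+(x+.5)/5-.5,170+(y+.5)/5-.5
for n,x,y,z in [("FR",612,268,120),("NR",130,352,120),("bolt2",145,212,132),("p0NR",205,318,120),("p0NL",183,217,120),("p2FL",487,178,120),("pivot",515,137,136),("screwN",146,337,120),("screwF",585,253,120),("tabtop",267,88,161),("slot",155,130,125)]:
    print("side",n,onz(g,*cs(x,y),z).round(1))
E
```

```text
FR [673.1 -95.5 120. ]
NR [ 389.7 -110.2  120. ]
FL [669.2  64.7 120. ]
p2FR [627.  -81.4 120. ]
p2NR [569.6 -83.1 120. ]
p1FL [558.3  -0.8 120. ]
p1FR [560.4 -85.4 120. ]
p1NR [502.9 -87.7 120. ]
p1NL [500.8  -3.3 120. ]
p0FL [493.9  -3.5 120. ]
p0FR [496.  -88.4 120. ]
p0NR [437.2 -90.7 120. ]
p0NL [434.   -7.1 120. ]
bolt2 [415.3  -7.3 133. ]
pivot [641.4   4.8 136. ]
tab [497.   49.5 161. ]
slot [418.1  63.6 125. ]
screwN [403.7 -96.7 120. ]
screwF [662.8 -83.4 120. ]
side FR [676.7 -95.4 120. ]
side NR [ 394.2 -104.6  120. ]
side bolt2 [416.   -9.9 132. ]
side p0NR [439.4 -87.6 120. ]
side p0NL [438.3  -6.8 120. ]
side p2FL [622.2 -10.3 120. ]
side pivot [642.5   4.9 136. ]
side screwN [404.5 -95.3 120. ]
side screwF [664.4 -80.9 120. ]
side tabtop [499.5  50.  161. ]
side slot [431.4  64.2 125. ]
```

Request:
send_rows([
  [0.55,-1,0,0,0,0.04],
  [0.55,-1,0,0,0,0.04],
  [0.55,-1,0,0,0,0.04],
  [0.55,-1,0,0,0,0.04],
  [0.55,-1,0,0,0,0.04],
  [0.55,-1,0,0,0,0.04],
  [0.55,-1,0,0,0,0.04],
  [0.55,-1,0,0,0,0.04],
  [0.55,-1,0,0,0,0.04],
])

```text
clock: 1.25
eef_pos: [350.2, 320.4, 239.8]
ee_rot: [3.141, 0.0, 2.852]
force: [0.1, 0.4, 0.6]
grip_width: 0.999
```

Request:
send_rows([
  [0.55,-1,0,0,0,0.04],
  [0.55,-1,0,0,0,0.04],
  [0.55,-1,0,0,0,0.04],
  [0.55,-1,0,0,0,0.04],
  [0.55,-1,0,0,0,0.04],
  [0.55,-1,0,0,0,0.04],
  [0.55,-1,0,0,0,0.04],
  [0.55,-1,0,0,0,0.04],
  [0.55,-1,0,0,0,0.04],
  [0,0,0,0,0,0],
  [0,0,0,0,0,0],
])

```text
clock: 2.35
eef_pos: [498.2, 51.5, 239.5]
ee_rot: [3.141, -0.0, 2.888]
force: [-0.5, 0.8, 0.0]
grip_width: 0.995
```

```bash
python3 - <<'E'
from h import *
f=snap("wrist","w1"); print(np.round(f["world_from_camera"],3)); s=robot.sense(); print(s["eef_pos"],np.degrees(s["ee_rot"]),s["joints"],s["clock"],s["force"])
E
```

```text
[[ 2.51000e-01 -9.21000e-01 -2.96000e-01  4.17072e+02]
 [ 9.68000e-01  2.40000e-01  7.60000e-02  7.22950e+01]
 [ 1.00000e-03 -3.06000e-01  9.52000e-01  3.85594e+02]
 [ 0.00000e+00  0.00000e+00  0.00000e+00  1.00000e+00]]
[497.96262382  52.42672159 239.51276419] [ 1.79980450e+02 -2.04771436e-02  1.65555710e+02] [-0.63342702  0.04481051  0.45483492  1.80422365 -0.02091717  1.29734807
  1.14536065] 2.4 [ 0.63714154  0.61915622 -0.37834354]
```

View pics/w1.png

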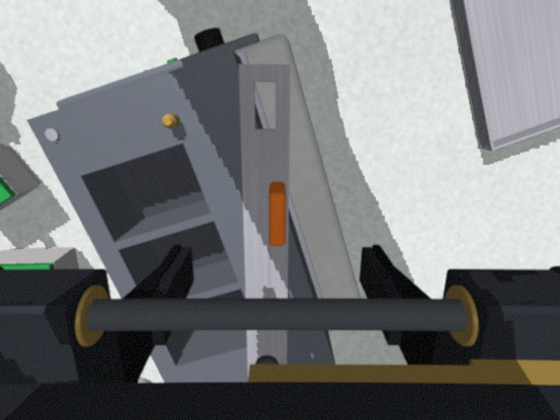

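```bash
python3 - <<'E'
from h import *
f=grab_frame("wrist"); im=f["image"]
cv2.imwrite("pics/w1c.png",cv2.resize(im[20:290,30:330,::-1],None,fx=2.5,fy=2.2,interpolation=cv2.INTER_CUBIC))
hsv=cv2.cvtColor(im,cv2.COLOR_RGB2HSV); m=cv2.inRange(hsv,(3,150,90),(15,255,255)); m[300:]=0
ct=max(cv2.findContours(m,cv2.RETR_EXTERNAL,cv2.CHAIN_APPROX_NONE)[0],key=cv2.contourArea)
print(cv2.minAreaRect(ct),cv2.boundingRect(ct))
for u,v in [(271,185),(284,185),(272,244),(285,244),(277,214)]: print(onz(f,u,v,161).round(1))
print("deck NR", onz(f,29,120,120).round(1),"p0",[onz(f,u,v,120)[:2].round(1) for u,v in [(82,176),(183,144),(215,213),(113,247)]],"bolt",onz(f,170,119,134).round(1))
E
```

```text
((275.5, 214.0), (62.0, 15.0), 90.0) (268, 183, 16, 63)
[472.9  55.2 161. ]
[475.   63.6 161. ]
[514.7  44.9 161. ]
[517.   53.8 161. ]
[493.8  54.  161. ]
deck NR [ 391.  -108.1  120. ] p0 [array([439.5, -88.6]), array([435.3,  -4.7]), array([494.5,   2. ]), array([501.9, -89. ])] bolt [415.5  -3.6 134. ]
```

View pics/w1c.png

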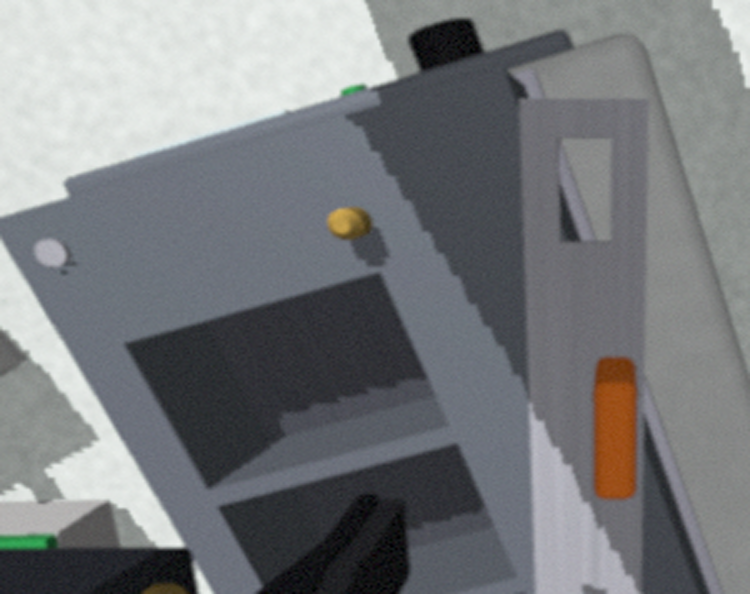

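Request:
send_rows([
  [0,-0.04,-0.8,0,0,0],
  [0,0,-0.8,0,0,0],
  [0,0,-0.8,0,0,0],
  [0,0,-0.7,0,0,0],
], gripper=60)

```text
clock: 2.85
eef_pos: [497.5, 52.0, 145.5]
ee_rot: [3.141, -0.001, 2.891]
force: [-0.9, -0.4, -0.3]
grip_width: 0.722
```

Request:
send_rows([
  [0,0,0,0,0,0],
  [0,0,0,0,0,0],
  [0,0,0,0,0,0],
  [0,0,0,0,0,0],
  [0,0,0,0,0,0],
  [0,0,0,0,0,0],
], gripper=0, force=12)

```text
clock: 3.45
eef_pos: [498.4, 50.6, 147.0]
ee_rot: [3.141, 0.001, 2.889]
force: [-0.2, 0.2, 0.5]
grip_width: 0.175
```

```bash
python3 - <<'E'
from h import *
P=np.array([642,4.85]);v=np.array([498.4,50.6])-P
print(robot.sense()["grip_width"])
for k in range(14):
    t=np.radians(-5.0); R=np.array([[np.cos(t),-np.sin(t)],[np.sin(t),np.cos(t)]]); w=R@v; print(((w-v)/30).round(2),(P+w).round()); v=w
E
```

```text
0.17525148476426966
[0.15 0.41] [503.  63.]
[0.19 0.4 ] [509.  75.]
[0.22 0.38] [515.  86.]
[0.25 0.36] [523.  97.]
[0.28 0.33] [531. 107.]
[0.31 0.31] [541. 116.]
[0.34 0.28] [551. 125.]
[0.36 0.25] [561. 132.]
[0.38 0.22] [573. 139.]
[0.4  0.18] [585. 144.]
[0.41 0.15] [597. 149.]
[0.42 0.11] [610. 152.]
[0.43 0.07] [623. 154.]
[0.44 0.04] [636. 155.]
```

Request:
send_rows([
  [0,0,0.03,0,0,0],
  [0.15,0.41,0,0,0,-0.83],
  [0.19,0.4,0,0,0,-0.83],
  [0.22,0.38,0,0,0,-0.83],
  [0.25,0.36,0,0,0,-0.83],
  [0.28,0.33,0,0,0,-0.83],
  [0.31,0.31,0,0,0,-0.83],
  [0.34,0.28,0,0,0,-0.83],
  [0,0,0,0,0,0],
])

```text
clock: 4.35
eef_pos: [550.8, 126.0, 147.1]
ee_rot: [-3.141, 0.0, 2.281]
force: [0.1, 0.4, -1.3]
grip_width: 0.134
```

Request:
send_rows([
  [0.36,0.25,0,0,0,-0.83],
  [0.38,0.22,0,0,0,-0.83],
  [0.4,0.18,0,0,0,-0.83],
  [0.41,0.15,0,0,0,-0.83],
  [0.42,0.11,0,0,0,-0.83],
  [0.43,0.07,0,0,0,-0.83],
  [0,0,0,0,0,0],
  [0,0,0,0,0,0],
])

```text
clock: 5.15
eef_pos: [621.9, 153.4, 147.2]
ee_rot: [-3.141, 0.0, 1.762]
force: [0.5, 1.2, -2.1]
grip_width: 0.137
```

```bash
python3 - <<'E'
from h import *
s=robot.sense(); print(s["eef_pos"],np.degrees(s["ee_rot"]),s["force"],s["wrist_torque"])
f=snap("top","t2");g=snap("side","s2")
a=f["image"][130:290,200:340];b=g["image"][150:290,190:350]
cv2.imwrite("pics/c2.png",np.hstack([cv2.resize(a,(400,440)),cv2.resize(b,(400,440))])[:,:,::-1])
E
```

```text
[621.9085302  153.40722269 147.2075223 ] [-1.79959914e+02  2.79797754e-02  1.00977394e+02] [ 0.46862092  1.15140974 -2.14300378] [-5.48074635e-02  9.25782891e-05  5.09380329e-02]
```

View pics/c2.png

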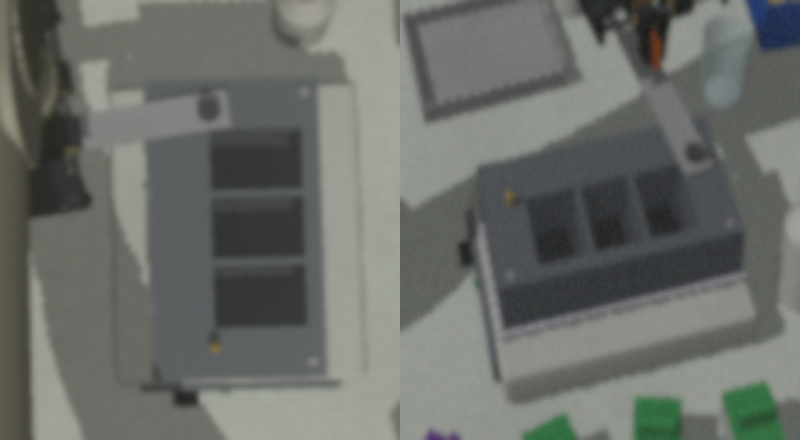

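Request:
send_rows([
  [0.43,0.05,0,0,0,-0.83],
  [0,0,-0.1,0,0,0],
  [0,0,-0.1,0,0,0],
  [0,0,-0.1,0,0,0],
  [0,0,0,0,0,0],
])

```text
clock: 5.75
eef_pos: [635.3, 155.7, 139.9]
ee_rot: [3.14, -0.001, 1.675]
force: [-3.0, 0.1, 9.4]
grip_width: 0.137
```

Request:
send_rows([
  [0,0,0,0,0,0],
  [0,0,0,0,0,0],
  [0,0,0.3,0,0,0],
  [0,0,1,0,0,0],
  [0,0,1,0,0,0],
  [0,0,1,0,0,0],
  [0,0,0,0,0,0],
], gripper=50)

```text
clock: 6.45
eef_pos: [637.1, 155.4, 242.6]
ee_rot: [3.135, -0.002, 1.673]
force: [0.2, 0.2, 1.1]
grip_width: 0.494
```

Request:
send_rows([
  [0.03,-0.98,0,0,0,1],
  [0.03,-0.98,0,0,0,1],
  [0.03,-0.98,0,0,0,1],
  [0.04,-0.98,0,0,0,1],
  [0.04,-0.98,0,0,0,1],
  [0.04,-0.98,0,0,0,1],
  [0.04,-0.98,0,0,0,1],
  [0.04,-0.98,0,0,0,1],
  [0.04,-0.98,0,0,0,1],
  [0.04,-0.98,0,0,0,1],
  [0.04,-0.98,0,0,0,1],
  [0.04,-0.98,0,0,0,1],
])

```text
clock: 7.65
eef_pos: [648.5, -198.4, 237.2]
ee_rot: [3.142, -0.001, 2.934]
force: [-0.1, 0.2, -0.3]
grip_width: 0.499
```

Request:
send_rows([
  [0.04,-0.98,0,0,0,1],
  [0.04,-0.98,0,0,0,1],
  [0,0,0,0,0,0],
  [0,0,0,0,0,0],
])

```text
clock: 8.05
eef_pos: [650.7, -256.7, 237.0]
ee_rot: [3.141, -0.001, 3.136]
force: [0.2, 1.1, 0.0]
grip_width: 0.504
```

```bash
python3 - <<'E'
from h import *
s=robot.sense(); print(s["eef_pos"],np.degrees(s["ee_rot"]),s["force"],s["joints"])
f=snap("wrist","w3");f=snap("top","t3")
E
```

```text
[ 650.73977533 -256.69112306  237.0278955 ] [ 1.79982914e+02 -4.39222264e-02  1.79682643e+02] [0.18792523 1.06665927 0.00889197] [ 0.01263414  0.52670317  0.45629951  1.25642754 -0.22632354  1.40906902
  2.01643699]
```

View pics/w3.png

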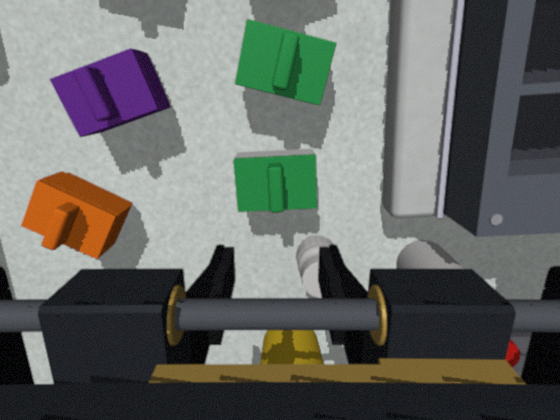

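View pics/t3.png

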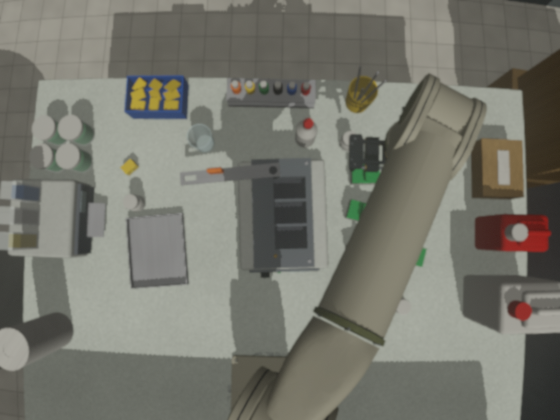

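```bash
cat >> h.py <<'E'
def lids(f,z=52):
    hsv=cv2.cvtColor(f["image"],cv2.COLOR_RGB2HSV); m=cv2.inRange(hsv,(50,100,50),(80,255,255))
    out=[]
    for ct in cv2.findContours(m,cv2.RETR_EXTERNAL,cv2.CHAIN_APPROX_NONE)[0]:
        if cv2.contourArea(ct)<100: continue
        w=np.array([onz(f,u,v,z)[:2] for u,v in ct[:,0].astype(float)]).astype(np.float32)
        r=cv2.minAreaRect(w); b=cv2.boxPoints(r); e=[b[1]-b[0],b[2]-b[1]]; n=[np.linalg.norm(q) for q in e]
        s=e[int(np.argmin(n))]; a=np.degrees(np.arctan2(s[1],s[0]))%180
        out.append((np.round(r[0],1),np.round(n,1),round(float(a),1)))
    return out
E
python3 - <<'E'
from h import *
for n in("wrist","side"):
    f=grab_frame(n)
    for o in lids(f): print(n,o)
f=grab_frame("wrist"); print([onz(f,u,v,76).round(1) for u,v in [(268,165),(282,165),(269,212),(284,212)]])
E
```

```text
wrist (array([ 653.3, -257.4]), array([79.2, 56.4], dtype=float32), 2.5)
wrist (array([ 542.6, -249. ]), array([53.6, 79.3], dtype=float32), 166.3)
side (array([ 424.4, -393.1]), array([48.6, 76.6], dtype=float32), 166.7)
side (array([ 431.9, -254.7]), array([77.3, 50.2], dtype=float32), 17.3)
side (array([ 540.5, -251.7]), array([48.9, 76.5], dtype=float32), 167.0)
side (array([ 651.2, -260.6]), array([76.3, 50.4], dtype=float32), 3.2)
[array([ 629.8, -262. ,   76. ]), array([ 629.8, -249.4,   76. ]), array([ 674.6, -261.5,   76. ]), array([ 674.6, -247.4,   76. ])]
```

Request:
send_rows([
  [0.04,-0.03,-1,0,0,0.47],
  [0,0,-1,0,0,0],
  [0,0,-1,0,0,0],
  [0,0,-1,0,0,0],
  [0,0,-1,0,0,0],
  [0,0,-0.5,0,0,0],
  [0,0,0,0,0,0],
])

```text
clock: 9.0
eef_pos: [652.5, -256.1, 71.9]
ee_rot: [3.141, -0.001, -3.095]
force: [0.7, 0.1, 0.4]
grip_width: 0.499
```

Request:
send_rows([
  [0,0,0,0,0,0],
  [0,0,0,0,0,0],
  [0,0,0,0,0,0],
  [0,0,0,0,0,0],
  [0,0,0,0,0,0],
  [0,0,0,0,0,0],
], gripper=0, force=30)

```text
clock: 9.6
eef_pos: [652.5, -257.0, 72.7]
ee_rot: [-3.142, 0.0, -3.096]
force: [0.3, -0.2, 0.8]
grip_width: 0.161
```

Request:
send_rows([
  [0,0,0.3,0,0,0],
  [0,0,0.5,0,0,0],
  [0,0,1,0,0,0],
  [0,0,0.2,0,0,0],
  [0,0,0,0,0,0],
  [0,0,0,0,0,0],
  [0,0,0,0,0,0],
])

```text
clock: 10.3
eef_pos: [651.8, -256.6, 131.3]
ee_rot: [3.141, -0.002, -3.095]
force: [-0.1, 0.0, -1.4]
grip_width: 0.157
```

```bash
python3 - <<'E'
from h import *
s=robot.sense(); print(s["eef_pos"],np.degrees(s["ee_rot"]),s["force"],s["grip_width"],s["wrist_torque"],s["joints"])
E
```

```text
[ 651.84082915 -256.61528807  131.28221413] [ 1.79952353e+02 -9.94409038e-02 -1.77358894e+02] [-0.12501342  0.02367419 -1.40050343] 0.15688721123459418 [0.04424367 0.04072625 0.0375246 ] [ 0.0240181   0.59448922  0.42310992  1.38080224 -0.2474008   1.22042113
  2.0849052 ]
```

```bash
python3 - <<'E'
from h import *
f=grab_frame("top"); g=grab_frame("side")
a=f["image"][195:300,115:200];b=g["image"][135:195,180:270]
cv2.imwrite("pics/c4.png",np.hstack([cv2.resize(a,(425,525),interpolation=cv2.INTER_CUBIC),np.vstack([cv2.resize(b,(360,240),interpolation=cv2.INTER_CUBIC),np.zeros((285,360,3),np.uint8)])])[:,:,::-1])
E
```

```text
(no output)
```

View pics/c4.png

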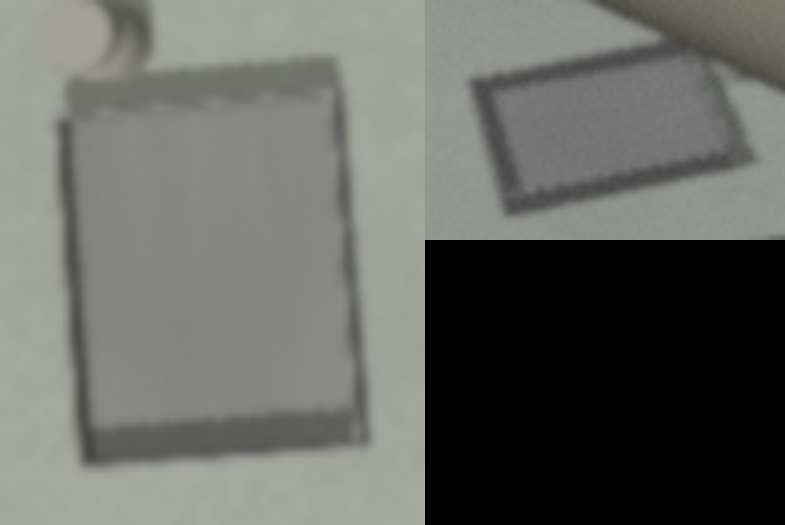

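```bash
python3 - <<'E'
from h import *
f=grab_frame("top"); q=lambda x,y,z: onz(f,115+x/5,195+y/5,z)[:2].round(1)
F=[q(*p,3) for p in [(78,112),(335,92),(355,410),(92,425)]]; print(F,np.mean(F,0))
print("rim",q(85,465,25),q(368,443,25),q(62,120,25),q(338,85,25))
print("near wall base",q(92,428,3),q(355,410,3))
E
```

```text
[array([510.3, 431.3]), array([526.3, 274.4]), array([338.7, 255.7]), array([323.8, 415.1])] [424.775 344.125]
rim [303.1 410. ] [322.5 242. ] [504.5 432. ] [529.3 267. ]
near wall base [322. 415.] [338.7 255.7]
```

Request:
send_rows([
  [0,0,1,0,0,0],
  [0,0,1,0,0,0],
  [0,0,1,0,0,0],
  [0,0,1,0,0,0],
  [-0.3,0.95,0.3,0,0,0.03],
  [-0.3,0.95,0,0,0,0.03],
  [-0.3,0.95,0,0,0,0.03],
  [-0.3,0.95,0,0,0,0.03],
  [-0.3,0.95,0,0,0,0.03],
  [-0.3,0.95,0,0,0,0.03],
  [-0.3,0.95,0,0,0,0.03],
  [-0.3,0.95,0,0,0,0.03],
])

```text
clock: 11.65
eef_pos: [579.8, -27.9, 261.2]
ee_rot: [3.142, -0.0, -3.07]
force: [0.6, -0.8, -1.7]
grip_width: 0.16
```

Request:
send_rows([
  [-0.3,0.95,0,0,0,0.03],
  [-0.3,0.95,0,0,0,0.03],
  [-0.3,0.95,0,0,0,0.03],
  [-0.3,0.95,0,0,0,0.03],
  [-0.3,0.95,0,0,0,0.03],
  [-0.3,0.95,0,0,0,0.03],
  [-0.3,0.95,0,0,0,0.03],
  [-0.3,0.95,0,0,0,0.03],
  [-0.3,0.95,0,0,0,0.03],
  [-0.3,0.95,0,0,0,0.03],
  [-0.3,0.95,0,0,0,0.03],
  [-0.3,0.95,0,0,0,0.03],
])

```text
clock: 12.85
eef_pos: [471.9, 314.0, 261.2]
ee_rot: [-3.141, -0.0, -3.033]
force: [0.0, 0.1, -1.5]
grip_width: 0.155
```

Request:
send_rows([
  [0,0.97,0,0,0,0.1],
  [0,0,0,0,0,0],
  [0,0,0,0,0,0],
])

```text
clock: 13.15
eef_pos: [472.3, 342.2, 260.9]
ee_rot: [-3.141, -0.001, -3.021]
force: [-0.1, -0.2, -2.0]
grip_width: 0.157
```

```bash
python3 - <<'E'
from h import *
s=robot.sense(); print(s["eef_pos"],np.degrees(s["ee_rot"]),s["force"],s["grip_width"],s["wrist_torque"],s["joints"])
snap("wrist","w5");snap("side","s5")
f=snap("top","t5");
for o in lids(f): print(o)
E
```

```text
[472.25058802 342.20368627 260.90219468] [-1.79955116e+02 -4.01774028e-02 -1.73114242e+02] [-0.06359642 -0.2470431  -1.9626558 ] 0.15716365719101583 [0.00329406 0.00154681 0.05069014] [-0.78204298  0.22713993  0.09077295  1.55006859 -0.02056541  1.36634394
  1.00158301]
(array([ 425.3, -389.7]), array([47.8, 74.6], dtype=float32), 166.2)
(array([ 432. , -250.7]), array([75. , 50.1], dtype=float32), 17.0)
(array([ 541.7, -248.1]), array([48.5, 74.6], dtype=float32), 166.5)
```

View pics/s5.png

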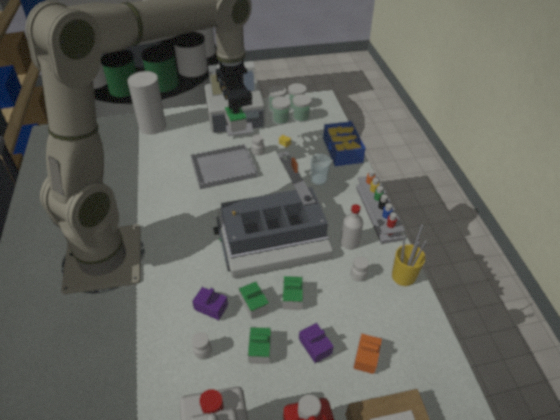

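View pics/w5.png

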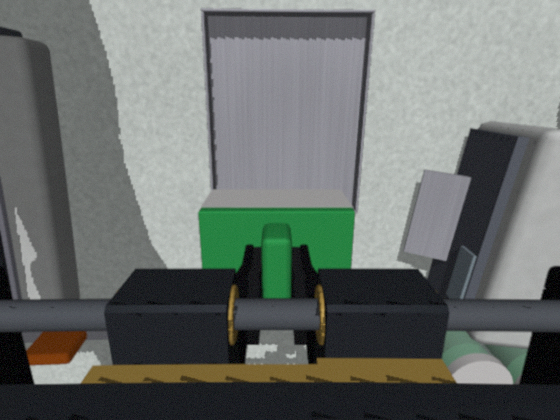

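```bash
python3 - <<'E'
from h import *
f=grab_frame("wrist")
a,b=onz(f,204,12,25),onz(f,374,13,25); print(a,b,np.linalg.norm(a-b)); d=(a-b)[:2]/np.linalg.norm(a-b); x=np.array([-d[1],d[0]]); x=x*np.sign(x[0])
print(np.degrees(np.arctan2(x[1],x[0])),(a+b)[:2]/2+105*x)
print([onz(f,u,v,25).round(1) for u,v in [(358,205),(211,185)]])
E
```

```text
[324.57176477 251.80918433  25.        ] [306.16021901 416.81397416  25.        ] 166.02880980816792
6.3668348786048465 [419.71838081 345.95541568]
[array([502.1, 439.2,  25. ]), array([498.1, 268.5,  25. ])]
```

Request:
send_rows([
  [-0.1,0.12,-1,0,0,0],
  [0,0,-1,0,0,0],
  [0,0,-1,0,0,0],
  [0,0,-1,0,0,0],
  [0,0,-1,0,0,0],
  [0,0,-0.8,0,0,0],
  [0,0,-0.2,0,0,0],
  [0,0,-0.1,0,0,0],
  [0,0,-0.08,0,0,0],
  [0,0,0,0,0,0],
])

```text
clock: 14.35
eef_pos: [470.0, 346.0, 77.1]
ee_rot: [3.141, 0.001, -3.022]
force: [0.4, -0.0, -1.8]
grip_width: 0.159
```

Request:
send_rows([
  [0,0,-0.04,0,0,0],
  [0,0,-0.03,0,0,0],
  [0,0,0,0,0,0],
])

```text
clock: 14.65
eef_pos: [470.0, 346.1, 75.5]
ee_rot: [3.141, 0.001, -3.022]
force: [-1.9, -2.5, 7.9]
grip_width: 0.156
```

Request:
send_rows([
  [0,0,0,0,0,0],
  [0,0,0,0,0,0],
  [0,0,0,0,0,0],
  [0,0,0,0,0,0],
  [0,0,0.5,0,0,0],
  [0,0,1,0,0,0],
  [0,0,1,0,0,0],
  [0,0,1,0,0,0],
  [0,0,1,0,0,0],
  [0,0,1,0,0,0],
], gripper=50)

```text
clock: 15.65
eef_pos: [469.3, 345.6, 241.6]
ee_rot: [3.141, 0.001, -3.022]
force: [0.7, 1.1, 0.7]
grip_width: 0.503
```

```bash
python3 - <<'E'
from h import *
s=robot.sense(); print(s["eef_pos"],np.degrees(s["ee_rot"]),s["force"],s["grip_width"])
snap("wrist","w6")
for n in("top","side"):
  for o in lids(grab_frame(n)): print(n,o)
E
```

```text
[469.34898532 345.62503957 241.56680506] [ 1.79958449e+02  4.93928159e-02 -1.73166294e+02] [0.71774996 1.08247872 0.65561055] 0.5028182814754042
top (array([ 425.2, -389.7]), array([48. , 74.6], dtype=float32), 166.2)
top (array([ 431.9, -250.5]), array([75.4, 50.1], dtype=float32), 17.0)
top (array([472.2, 324.4]), array([36.3, 50.4], dtype=float32), 96.6)
top (array([ 541.6, -248.1]), array([48.4, 74.7], dtype=float32), 166.6)
side (array([ 424.5, -392.8]), array([50.1, 75.7], dtype=float32), 169.1)
side (array([ 431.1, -254.4]), array([77.4, 50.7], dtype=float32), 19.0)
side (array([ 540.5, -251.7]), array([48.9, 76.8], dtype=float32), 167.0)
side (array([470.4, 345.4]), array([79.6, 49.4], dtype=float32), 7.0)
side (array([  7. , 977.4]), array([294.8,  80.6], dtype=float32), 9.4)
side (array([196.3, 986.1]), array([292.8,  76.8], dtype=float32), 19.7)
```

View pics/w6.png

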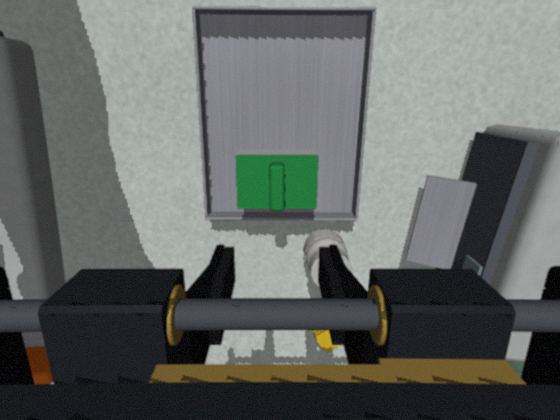

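Request:
send_rows([
  [0.12,-0.99,0,0,0,-0.17],
  [0.12,-0.99,0,0,0,-0.17],
  [0.12,-0.99,0,0,0,-0.17],
  [0.12,-0.99,0,0,0,-0.17],
  [0.12,-0.99,0,0,0,-0.17],
  [0.12,-0.99,0,0,0,-0.17],
  [0.12,-0.99,0,0,0,-0.17],
  [0.12,-0.99,0,0,0,-0.17],
  [0.12,-0.99,0,0,0,-0.17],
  [0.12,-0.99,0,0,0,-0.17],
])

```text
clock: 16.8
eef_pos: [504.9, 47.4, 238.5]
ee_rot: [-3.141, -0.001, 3.082]
force: [0.8, -0.1, -1.1]
grip_width: 0.496
```

Request:
send_rows([
  [0.12,-0.99,0,0,0,-0.17],
  [0.12,-0.99,0,0,0,-0.17],
  [0.12,-0.99,0,0,0,-0.17],
  [0.12,-0.99,0,0,0,-0.17],
  [0.12,-0.99,0,0,0,-0.17],
  [0.12,-0.99,0,0,0,-0.17],
  [0.12,-0.99,0,0,0,-0.17],
  [0.12,-0.99,0,0,0,-0.17],
  [0.12,-0.99,0,0,0,-0.17],
  [0.12,-0.99,0,0,0,-0.17],
  [0,0,0,0,0,0],
  [0,0,0,0,0,0],
])

```text
clock: 18.0
eef_pos: [540.8, -248.5, 238.3]
ee_rot: [3.142, -0.002, 2.904]
force: [-0.2, 0.5, 0.6]
grip_width: 0.498
```

```bash
python3 - <<'E'
from h import *
s=robot.sense(); print(s["eef_pos"],np.degrees(s["ee_rot"]),s["force"],s["joints"])
f=snap("wrist","w7")
for n in("wrist","side"):
  for o in lids(grab_frame(n)): print(n,o)
E
```

```text
[ 540.83265387 -248.51835445  238.31317067] [ 1.79995598e+02 -8.66396860e-02  1.66366714e+02] [-0.20406452  0.48974331  0.61955227] [-0.10609388  0.28911973  0.56570923  1.57215186 -0.15786687  1.32786656
  1.81196593]
wrist (array([ 543.7, -249.2]), array([55.1, 79. ], dtype=float32), 166.4)
wrist (array([ 425.6, -389.8]), array([52.8, 81.1], dtype=float32), 166.8)
wrist (array([ 432.2, -251.4]), array([79. , 53.9], dtype=float32), 16.3)
side (array([ 424.5, -392.8]), array([50.2, 75.7], dtype=float32), 169.1)
side (array([ 432.1, -254.4]), array([76.4, 50.1], dtype=float32), 16.6)
side (array([ 540.4, -251.7]), array([49. , 76.8], dtype=float32), 167.0)
side (array([470.3, 346.4]), array([79.9, 49.4], dtype=float32), 7.0)
```

View pics/w7.png

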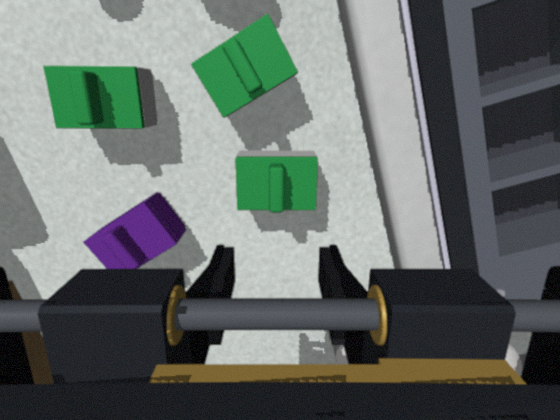

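Request:
send_rows([
  [0.04,-0.03,-1,0,0,0],
  [0,0,-1,0,0,0],
  [0,0,-1,0,0,0],
  [0,0,-1,0,0,0],
  [0,0,-1,0,0,0],
  [0,0,-0.54,0,0,0],
  [0,0,0,0,0,0],
])

```text
clock: 18.85
eef_pos: [542.4, -248.1, 71.7]
ee_rot: [3.141, -0.002, 2.906]
force: [-0.4, 0.1, 0.3]
grip_width: 0.504
```

Request:
send_rows([
  [0,0,0,0,0,0],
  [0,0,0,0,0,0],
  [0,0,0,0,0,0],
  [0,0,0,0,0,0],
  [0,0,0,0,0,0],
  [0,0,0,0,0,0],
], gripper=0, force=30)

```text
clock: 19.45
eef_pos: [542.8, -249.1, 73.1]
ee_rot: [3.141, 0.0, 2.905]
force: [-0.1, 0.6, 3.5]
grip_width: 0.161
```

Request:
send_rows([
  [0,0,0.3,0,0,0],
  [0,0,0.5,0,0,0],
  [0,0,1,0,0,0],
  [0,0,0.2,0,0,0],
  [0,0,0,0,0,0],
  [0,0,0,0,0,0],
  [0,0,0,0,0,0],
])

```text
clock: 20.15
eef_pos: [541.9, -248.8, 131.5]
ee_rot: [3.141, -0.002, 2.905]
force: [0.6, -0.4, -3.9]
grip_width: 0.158
```

```bash
python3 - <<'E'
from h import *
s=robot.sense(); print(s["eef_pos"],np.degrees(s["ee_rot"]),s["force"],s["grip_width"],s["wrist_torque"],s["joints"])
snap("wrist","w8")
E
```

```text
[ 541.90323916 -248.77571304  131.46972848] [ 1.79988016e+02 -1.20411412e-01  1.66443745e+02] [ 0.64307412 -0.43037551 -3.94609373] 0.15756847560693168 [ 0.02114898  0.04468094 -0.03460097] [-0.08201073  0.38384789  0.54092747  1.69489473 -0.21520641  1.12468842
  1.85481765]
```

View pics/w8.png

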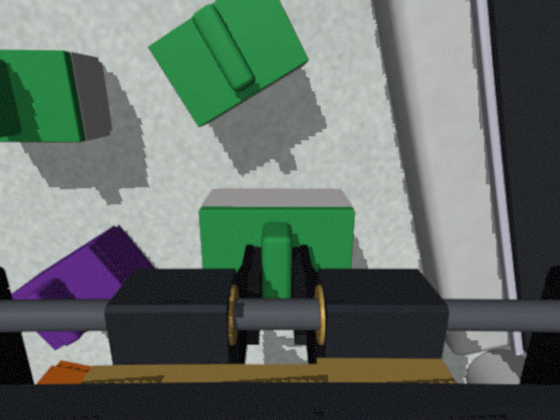

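```bash
cat >> h.py <<'E'
def held(f,s,uv=None,drop=21.0):
    """near-lid corners -> dish centre offset in tool frame(x,y)"""
    from scipy.spatial.transform import Rotation as Ro
    T=s["eef_pos"]; R=Ro.from_euler("xyz",s["ee_rot"]).as_matrix()
    out=[]
    for u,v in uv:
        p=onz(f,u,v,T[2]-drop); out.append((R.T@(p-T)).round(1))
    return out
E
python3 - <<'E'
from h import *
f=grab_frame("wrist"); s=robot.sense()
print(held(f,s,[(200.5,208),(354,208)]))
hsv=cv2.cvtColor(f["image"],cv2.COLOR_RGB2HSV); m=cv2.inRange(hsv,(50,100,50),(80,255,255))
for c in (215,235,300,320,340):
    r=np.where(m[150:300,c])[0]; print(c,150+r.min())
E
```

```text
[array([ 28.1, -38.5,  21. ]), array([28.1, 39.4, 21. ])]
215 207
235 207
300 207
320 207
340 207
```

Request:
send_rows([
  [0,0,1,0,0,0],
  [0,0,1,0,0,0],
  [0,0,1,0,0,0],
  [0.235,0.875,0.6,0,0,0.344],
  [0.235,0.875,0,0,0,0.344],
  [0.235,0.875,0,0,0,0.344],
  [0.235,0.875,0,0,0,0.344],
  [0.235,0.875,0,0,0,0.344],
  [0.235,0.875,0,0,0,0.344],
  [0.235,0.875,0,0,0,0.344],
  [0.235,0.875,0,0,0,0.344],
  [0,0,0,0,0,0],
])

```text
clock: 21.45
eef_pos: [600.1, -32.7, 240.3]
ee_rot: [3.139, -0.0, -3.081]
force: [-0.1, 0.2, -5.3]
grip_width: 0.16
```

```bash
python3 - <<'E'
from h import *
f=snap("wrist","w9"); s=robot.sense(); print(s["eef_pos"],np.degrees(s["ee_rot"]),s["force"],s["grip_width"])
im=f["image"][0:260,150:430,::-1]; cv2.imwrite("pics/w9c.png",cv2.resize(im,None,fx=2.5,fy=2.3,interpolation=cv2.INTER_CUBIC))
g=snap("side","s9"); cv2.imwrite("pics/s9c.png",cv2.resize(g["image"][150:290,190:350,::-1],None,fx=4,fy=4,interpolation=cv2.INTER_CUBIC))
E
```

```text
[599.65827308 -35.55380151 240.3331587 ] [ 1.79954803e+02 -3.01182292e-02 -1.76737462e+02] [ 0.75986923 -1.27254042 -4.00263083] 0.1617286204310635
```

View pics/w9c.png

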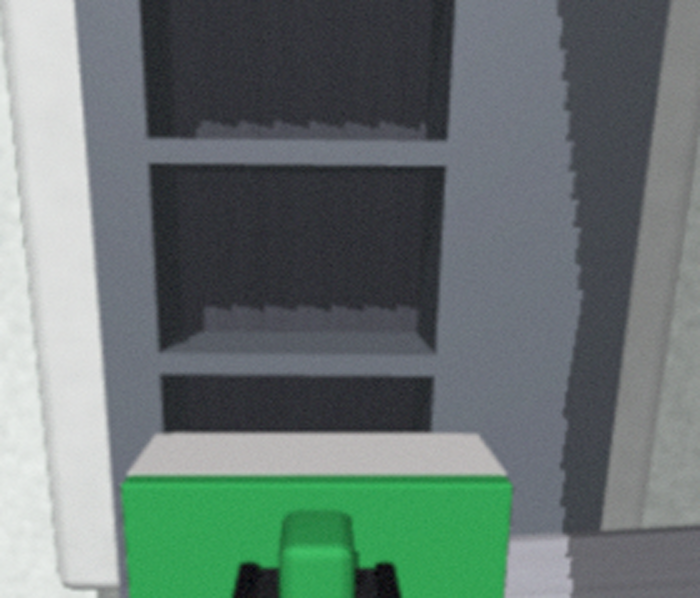

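View pics/s9c.png

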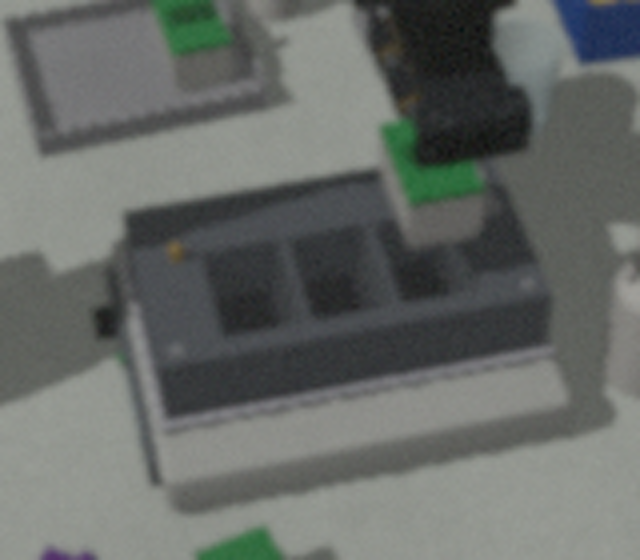

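```bash
python3 - <<'E'
from h import *
f=grab_frame("wrist"); s=robot.sense(); T=s["eef_pos"]; print(T)
q=lambda x,y,z:onz(f,150+(x+.5)/2.5-.5,(y+.5)/2.3-.5,z)[:2].round(1)
for n,a,b in [("p0F",(147,138),(447,140)),("p1N",(150,164),(446,166)),("p1F",(160,352),(436,352)),("p2N",(162,376),(434,376))]:
    A,B=q(*a,120),q(*b,120); d=B-A; print(n,A,B,"mid",(A+B)/2,"len",np.linalg.norm(d).round(1),"yaw",np.degrees(np.arctan2(-d[0],d[1])).round(2))
z=T[2]-21; A,B=q(123,478,z),q(511,478,z); print("lid",A,B,(A+B)/2,np.linalg.norm(B-A)); 
A,B=q(155,433,z-42),q(478,433,z-42); print("low",A,B,(A+B)/2,np.linalg.norm(B-A))
E
```

```text
[599.14140238 -39.02049641 240.64262207]
p0F [496.4 -91.7] [492.4  -6.7] mid [494.4 -49.2] len 85.1 yaw 2.69
p1N [503.8 -91. ] [499.8  -6.2] mid [501.8 -48.6] len 84.9 yaw 2.7
p1F [562.4 -88.3] [557.8  -3.4] mid [560.1  -45.85] len 85.0 yaw 3.1
p2N [570.5 -87.7] [565.9  -3.2] mid [568.2  -45.45] len 84.6 yaw 3.12
lid [573.2 -78.8] [ 5.69e+02 -2.00e-01] [571.1 -39.5] 78.71213375331658
low [574.4 -79.7] [570.1   0.7] [572.25 -39.5 ] 80.51490545234466
```

```bash
python3 - <<'E'
from h import *
f=snap("wrist","w10"); s=robot.sense(); print(s["eef_pos"],np.degrees(s["ee_rot"]),np.array(f["world_from_camera"])[:3,3],f["world_from_camera"][1][0])
im=f["image"][0:260,150:430,::-1]; cv2.imwrite("pics/w10c.png",cv2.resize(im,None,fx=2.5,fy=2.3,interpolation=cv2.INTER_CUBIC))
E
```

```text
[599.03762402 -39.69914696 240.72164389] [-1.79966740e+02 -1.15193858e-02 -1.77089388e+02] [515.43137477 -43.69430873 386.7154779 ] 0.9986566803951185
```

View pics/w10c.png

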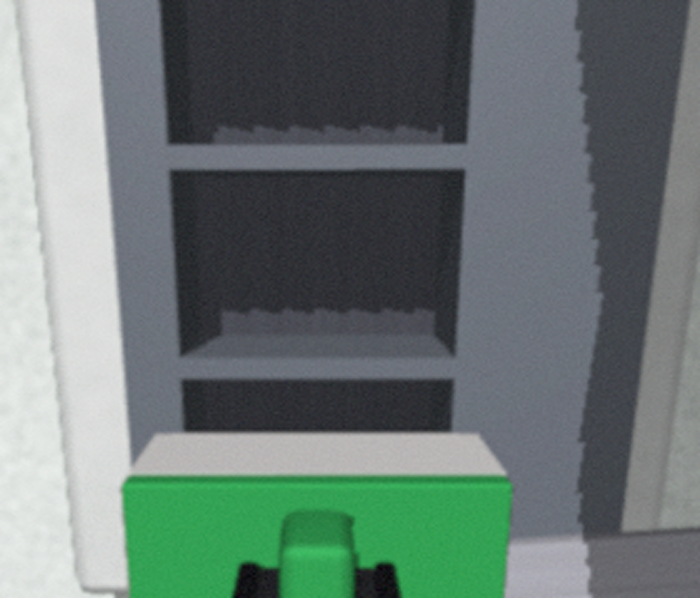

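```bash
cat >> h.py <<'E'
def wq(f,x,y,z): return onz(f,150+(x+.5)/2.5-.5,(y+.5)/2.3-.5,z)[:2].round(1)
def seg(f,n,a,b,z,yaw=2.95,w=29.5):
    A,B=wq(f,*a,z),wq(f,*b,z); d=B-A; e=np.array([np.cos(np.radians(yaw)),np.sin(np.radians(yaw))])
    print(n,"mid",(A+B)/2,"len",np.linalg.norm(d).round(1),"yaw",np.degrees(np.arctan2(-d[0],d[1])).round(2),"centre",((A+B)/2+w*e).round(1))
E
python3 - <<'E'
from h import *
f=grab_frame("wrist"); s=robot.sense(); T=s["eef_pos"]; print(T)
seg(f,"p0F",(168,144),(468,146),120,w=-29.5);seg(f,"p1N",(170,169),(466,171),120);seg(f,"p1F",(181,357),(456,356),120,w=-29.5);seg(f,"p2N",(183,380),(454,379),120)
z=T[2]-21;seg(f,"lid",(123,478),(511,478),z,w=27);seg(f,"low",(155,433),(478,433),z-42,w=27)
E
```

```text
[598.97004916 -39.97895148 240.77501918]
p0F mid [495.5 -44.9] len 85.5 yaw 2.55 centre [466.  -46.4]
p1N mid [502.65 -44.5 ] len 85.1 yaw 2.49 centre [532.1 -43. ]
p1F mid [561.  -41.4] len 84.9 yaw 3.1 centre [531.5 -42.9]
p2N mid [568.8 -41. ] len 84.5 yaw 3.12 centre [598.3 -39.5]
lid mid [570.8 -41.4] len 78.7 yaw 2.91 centre [597.8 -40. ]
low mid [571.95 -41.45] len 80.6 yaw 2.92 centre [598.9 -40.1]
```

Request:
send_rows([
  [0,0.015,-0.7,0,0,0],
  [0,0,-0.7,0,0,0],
  [0,0,-0.2,0,0,0],
  [0,0,-0.2,0,0,0],
  [0,0,-0.2,0,0,0],
  [0,0,-0.2,0,0,0],
])

```text
clock: 22.3
eef_pos: [599.5, -38.9, 175.2]
ee_rot: [3.141, 0.001, -3.09]
force: [1.4, -0.1, -4.0]
grip_width: 0.158
```

Request:
send_rows([
  [0,0,-0.25,0,0,0],
  [0,0,-0.25,0,0,0],
  [0,0,-0.25,0,0,0],
  [0,0,-0.2,0,0,0],
  [0,0,-0.1,0,0,0],
  [0,0,-0.05,0,0,0],
  [0,0,0,0,0,0],
])

```text
clock: 23.0
eef_pos: [599.0, -38.7, 141.7]
ee_rot: [3.142, -0.0, -3.09]
force: [0.6, -0.6, -4.6]
grip_width: 0.159
```

Request:
send_rows([
  [0,0,-0.05,0,0,0],
  [0,0,-0.05,0,0,0],
  [0,0,0,0,0,0],
])

```text
clock: 23.3
eef_pos: [599.4, -38.7, 140.1]
ee_rot: [3.141, 0.001, -3.09]
force: [-3.2, -0.7, 5.0]
grip_width: 0.158
```

Request:
send_rows([
  [0,0,-0.06,0,0,0],
  [0,0,-0.04,0,0,0],
  [0,0,0,0,0,0],
])

```text
clock: 23.6
eef_pos: [600.1, -38.7, 140.0]
ee_rot: [3.14, 0.004, -3.09]
force: [-11.5, 1.3, 28.2]
grip_width: 0.156
```

Request:
send_rows([
  [0,0,0,0,0,0],
  [0,0,0,0,0,0],
  [0,0,0,0,0,0],
  [0,0,0,0,0,0],
  [0,0,0.5,0,0,0],
  [0,0,0.9,0,0,0],
  [0,0,1,0,0,0],
  [0,0,1,0,0,0],
  [0,0,0,0,0,0],
  [0,0,0,0,0,0],
  [0,0,0,0,0,0],
], gripper=50)

```text
clock: 24.7
eef_pos: [598.5, -38.7, 237.0]
ee_rot: [3.142, -0.002, -3.09]
force: [0.3, 0.5, -0.1]
grip_width: 0.499
```

```bash
python3 - <<'E'
from h import *
f=snap("wrist","w11"); s=robot.sense(); print(s["eef_pos"],np.degrees(s["ee_rot"]),s["joints"])
for n in("wrist","side"):
  for o in lids(grab_frame(n)): print(n,o)
f=grab_frame("wrist")
for o in lids(f,119): print(o)
E
```

```text
[598.43120775 -38.65496263 236.76282078] [ 1.79998502e+02 -1.11385028e-01 -1.77050008e+02] [-0.35104531  0.28673047  0.41754273  1.55563284 -0.11830057  1.32629349
  1.7025336 ]
wrist (array([622.9, -37.9]), array([101.9,  73.9], dtype=float32), 2.9)
wrist (array([ 454.6, -249. ]), array([62.4, 12.6], dtype=float32), 16.3)
side (array([ 424.5, -392.8]), array([50. , 75.7], dtype=float32), 169.1)
side (array([ 431.4, -254.4]), array([76.2, 50.3], dtype=float32), 16.9)
side (array([613.4,  21.4]), array([85.8, 58. ], dtype=float32), 3.0)
side (array([470.9, 345.3]), array([79.4, 49.3], dtype=float32), 6.1)
side (array([ 11.6, 932.8]), array([202.7,  75. ], dtype=float32), 9.3)
(array([601.2, -39. ]), array([81.4, 59. ], dtype=float32), 2.9)
(array([ 466.9, -207.1]), array([50.4,  9.9], dtype=float32), 16.0)
```

View pics/w11.png

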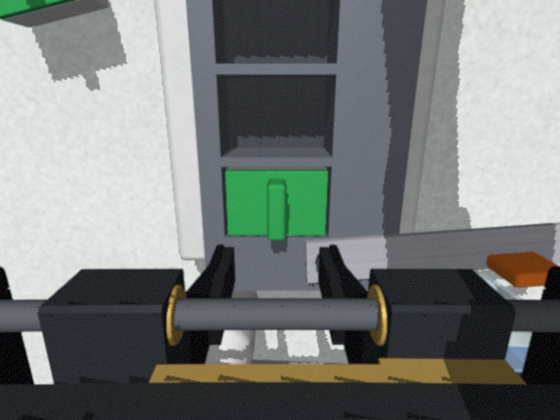

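Request:
send_rows([
  [-0.2,-0.254,0,0,0,-0.99],
  [-0.2,-0.254,0,0,0,-0.99],
  [-0.2,-0.254,0,0,0,-0.99],
  [-0.2,-0.254,0,0,0,-0.99],
  [-0.2,-0.254,0,0,0,-0.99],
  [-0.2,-0.254,0,0,0,-0.99],
  [-0.2,-0.254,0,0,0,-0.99],
  [-0.2,-0.254,0,0,0,-0.99],
  [-0.2,-0.254,0,0,0,-0.99],
  [-0.2,-0.254,0,0,0,-0.99],
  [-0.2,-0.254,0,0,0,-0.99],
  [-0.2,-0.254,0,0,0,-0.99],
])

```text
clock: 26.1
eef_pos: [526.6, -130.5, 237.4]
ee_rot: [-3.141, -0.0, 1.945]
force: [-0.1, -0.3, -0.4]
grip_width: 0.497
```

Request:
send_rows([
  [-0.2,-0.254,0,0,0,-0.99],
  [-0.2,-0.254,0,0,0,-0.99],
  [-0.2,-0.254,0,0,0,-0.99],
  [-0.2,-0.254,0,0,0,-0.99],
  [-0.2,-0.254,0,0,0,-0.99],
  [-0.2,-0.254,0,0,0,-0.99],
  [-0.2,-0.254,0,0,0,-0.99],
  [-0.2,-0.254,0,0,0,-0.99],
  [-0.2,-0.254,0,0,0,-0.99],
  [-0.2,-0.254,0,0,0,-0.99],
  [-0.2,-0.254,0,0,0,-0.99],
  [-0.2,-0.254,0,0,0,-0.99],
])

```text
clock: 27.3
eef_pos: [454.5, -221.9, 237.5]
ee_rot: [-3.141, 0.0, 0.701]
force: [0.5, -1.3, 1.0]
grip_width: 0.498
```

Request:
send_rows([
  [-0.2,-0.254,0,0,0,-0.99],
  [-0.2,-0.254,0,0,0,-0.99],
  [-0.2,-0.254,0,0,0,-0.99],
  [-0.2,-0.254,0,0,0,-0.99],
  [0,0,0,0,0,0],
  [0,0,0,0,0,0],
  [0,0,0,0,0,0],
])

```text
clock: 28.0
eef_pos: [431.4, -251.5, 237.7]
ee_rot: [-3.142, 0.0, 0.293]
force: [-0.2, 0.3, -0.1]
grip_width: 0.493
```

```bash
python3 - <<'E'
from h import *
f=snap("wrist","w12"); s=robot.sense(); print(s["eef_pos"],np.degrees(s["ee_rot"]),s["joints"])
for n in("wrist","side"):
  for o in lids(grab_frame(n)): print(n,o)
E
```

```text
[ 431.34213561 -251.51656948  237.67125018] [1.79999924e+02 8.51089337e-03 1.67850163e+01] [-0.35308425  0.03705156  0.82073392  1.82384876 -0.02808167  1.29269113
 -0.80282115]
wrist (array([ 426.1, -389.8]), array([53.5, 81. ], dtype=float32), 166.5)
wrist (array([ 431.9, -251.5]), array([79.1, 56. ], dtype=float32), 16.3)
side (array([ 424.4, -392.8]), array([50.2, 75.7], dtype=float32), 169.1)
side (array([ 431.8, -254.4]), array([76.6, 50.2], dtype=float32), 17.3)
side (array([613.9,  20.8]), array([83.7, 58.7], dtype=float32), 2.5)
side (array([ 186.1, 1023.7]), array([199.9,  94.1], dtype=float32), 6.0)
```

View pics/w12.png

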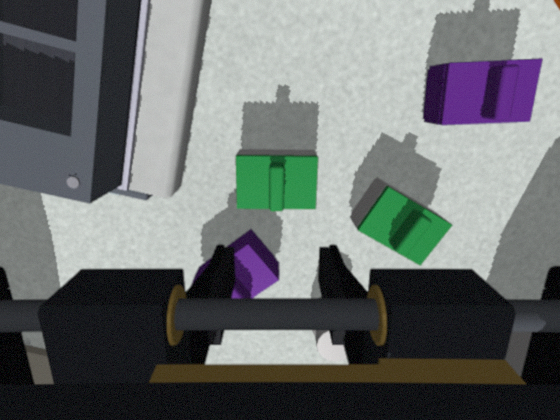

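Request:
send_rows([
  [0.02,0,-1,0,0,-0.03],
  [0,0,-1,0,0,0],
  [0,0,-1,0,0,0],
  [0,0,-1,0,0,0],
  [0,0,-1,0,0,0],
  [0,0,-0.52,0,0,0],
  [0,0,0,0,0,0],
])

```text
clock: 28.85
eef_pos: [431.0, -251.8, 70.9]
ee_rot: [-3.141, 0.002, 0.288]
force: [0.3, 0.4, -0.8]
grip_width: 0.495
```

Request:
send_rows([
  [0,0,0,0,0,0],
  [0,0,0,0,0,0],
  [0,0,0,0,0,0],
  [0,0,0,0,0,0],
  [0,0,0,0,0,0],
  [0,0,0,0,0,0],
], gripper=0, force=30)

```text
clock: 29.45
eef_pos: [431.7, -251.8, 72.2]
ee_rot: [-3.141, -0.0, 0.287]
force: [-0.7, 0.5, -0.1]
grip_width: 0.158
```

Request:
send_rows([
  [0,0,0.3,0,0,0],
  [0,0,0.5,0,0,0],
  [0,0,1,0,0,0],
  [0,0,0.2,0,0,0],
  [0,0,0,0,0,0],
  [0,0,0,0,0,0],
  [0,0,0,0,0,0],
])

```text
clock: 30.15
eef_pos: [430.9, -251.7, 131.0]
ee_rot: [-3.141, 0.002, 0.287]
force: [0.1, 0.0, -4.1]
grip_width: 0.16
```

```bash
python3 - <<'E'
from h import *
s=robot.sense(); print(s["eef_pos"],np.degrees(s["ee_rot"]),s["force"],s["grip_width"],s["wrist_torque"],s["joints"])
E
```

```text
[ 430.91856865 -251.68414716  131.03672213] [-1.79950903e+02  9.34839604e-02  1.64575908e+01] [ 0.11786441  0.04919923 -4.05817899] 0.16023971586388125 [-0.04943267  0.11745143  0.00312562] [-0.31407921  0.18293865  0.82903495  1.95526247 -0.15296853  1.06872779
 -0.70269411]
```

Request:
send_rows([
  [0,0,1,0,0,0],
  [0,0,1,0,0,0],
  [0,0,1,0,0,0],
  [0.42,0.87,0.6,0,0,-0.284],
  [0.42,0.87,0,0,0,-0.284],
  [0.42,0.87,0,0,0,-0.284],
  [0.42,0.87,0,0,0,-0.284],
  [0.42,0.87,0,0,0,-0.284],
  [0.42,0.87,0,0,0,-0.284],
  [0.42,0.87,0,0,0,-0.284],
  [0.42,0.87,0,0,0,-0.284],
])

```text
clock: 31.25
eef_pos: [532.4, -42.1, 239.0]
ee_rot: [3.141, 0.002, 0.048]
force: [0.3, 1.0, -5.4]
grip_width: 0.157
```

Request:
send_rows([
  [0,0,0,0,0,0],
  [0,0,0,0,0,0],
  [0,0,0,0,0,0],
])

```text
clock: 31.55
eef_pos: [531.9, -44.3, 239.5]
ee_rot: [3.141, 0.001, 0.048]
force: [0.2, -0.2, -4.3]
grip_width: 0.16
```

```bash
python3 - <<'E'
from h import *
f=snap("wrist","w13"); s=robot.sense(); print(s["eef_pos"],np.degrees(s["ee_rot"]),s["force"])
im=f["image"][0:260,150:430,::-1]; cv2.imwrite("pics/w13c.png",cv2.resize(im,None,fx=2.5,fy=2.3,interpolation=cv2.INTER_CUBIC))
E
```

```text
[531.96472037 -44.38155083 239.74782855] [1.79976504e+02 4.50820628e-02 2.73586910e+00] [-0.54785905 -0.14467139 -4.88073775]
```

View pics/w13c.png

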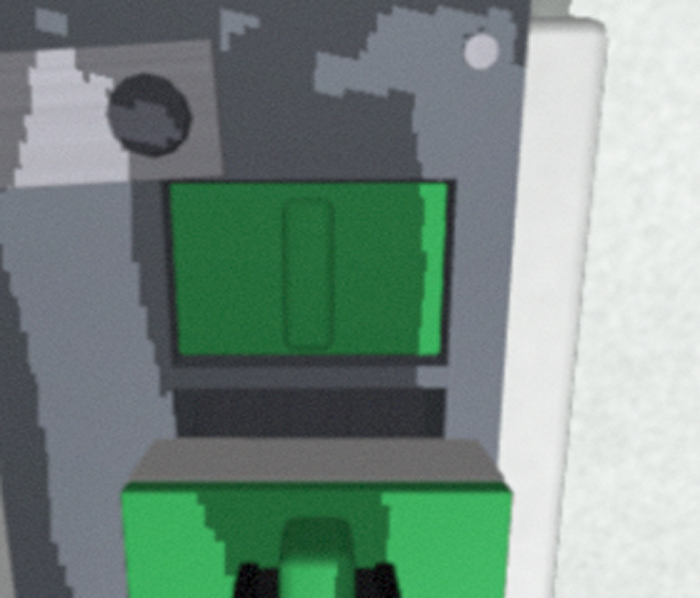

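```bash
python3 - <<'E'
from h import *
f=grab_frame("wrist"); s=robot.sense(); T=s["eef_pos"]; print(T,np.degrees(s["ee_rot"]))
seg(f,"p1F",(175,388),(446,388),120,w=-29.5);seg(f,"p2N",(173,366),(446,365),120);seg(f,"p2F",(163,180),(456,180),120,w=-29.5)
z=T[2]-20.2;seg(f,"lid",(122,488),(513,489),z,w=-27);seg(f,"low",(155,439),(478,438),z-42,w=-27)
print("pivot head",wq(f,149,115,136))
E
```

```text
[532.04844406 -44.31824671 239.93922242] [1.79988970e+02 2.27430074e-02 2.73225245e+00]
p1F mid [561.  -41.5] len 84.5 yaw -177.29 centre [531.5 -43. ]
p2N mid [568.7  -40.85] len 84.4 yaw -177.01 centre [598.2 -39.3]
p2F mid [626.95 -38.25] len 84.2 yaw -177.21 centre [597.5 -39.8]
lid mid [559.75 -43.65] len 79.2 yaw -177.47 centre [532.8 -45. ]
low mid [559.45 -43.45] len 80.4 yaw -177.08 centre [532.5 -44.8]
pivot head [641.7   4.6]
```

Request:
send_rows([
  [-0.025,0.05,-0.7,0,0,0.02],
  [0,0,-0.7,0,0,0],
  [0,0,-0.2,0,0,0],
  [0,0,-0.2,0,0,0],
  [0,0,-0.2,0,0,0],
  [0,0,-0.2,0,0,0],
])

```text
clock: 32.25
eef_pos: [532.1, -41.9, 174.5]
ee_rot: [-3.142, -0.001, 0.051]
force: [-1.1, 0.2, -4.8]
grip_width: 0.159
```

Request:
send_rows([
  [0,0,-0.25,0,0,0],
  [0,0,-0.25,0,0,0],
  [0,0,-0.25,0,0,0],
  [0,0,-0.2,0,0,0],
  [0,0,-0.1,0,0,0],
  [0,0,-0.05,0,0,0],
  [0,0,0,0,0,0],
])

```text
clock: 32.95
eef_pos: [531.7, -41.8, 141.1]
ee_rot: [3.141, 0.0, 0.051]
force: [-0.3, 0.4, -4.9]
grip_width: 0.161
```

Request:
send_rows([
  [0,0,-0.06,0,0,0],
  [0,0,-0.06,0,0,0],
  [0,0,-0.05,0,0,0],
  [0,0,0,0,0,0],
])

```text
clock: 33.35
eef_pos: [532.6, -41.7, 139.1]
ee_rot: [-3.14, -0.002, 0.051]
force: [-11.9, 2.4, 26.9]
grip_width: 0.159
```

Request:
send_rows([
  [0,0,0,0,0,0],
  [0,0,0,0,0,0],
  [0,0,0,0,0,0],
  [0,0,0,0,0,0],
  [0,0,0.5,0,0,0],
  [0,0,0.9,0,0,0],
  [0,0,1,0,0,0],
  [0,0,1,0,0,0],
  [0,0,0,0,0,0],
  [0,0,0,0,0,0],
], gripper=50)

```text
clock: 34.35
eef_pos: [531.8, -41.7, 238.1]
ee_rot: [-3.141, -0.001, 0.051]
force: [0.6, -0.1, -0.8]
grip_width: 0.5
```

```bash
python3 - <<'E'
from h import *
f=snap("wrist","w14"); s=robot.sense(); print(s["eef_pos"],np.degrees(s["ee_rot"]),s["clock"])
for o in lids(f,119): print(o)
for n in("side","top"):
  for o in lids(grab_frame(n)): print(n,o)
E
```

```text
[531.31372269 -41.65241317 237.30409791] [1.79998873e+02 5.04523910e-02 2.94598299e+00] 34.4
(array([531.3, -42.2]), array([81.3, 59.1], dtype=float32), 2.8)
(array([599.1, -39.1]), array([81.2, 54.8], dtype=float32), 2.9)
side (array([ 424.5, -392.8]), array([50.1, 75.7], dtype=float32), 169.1)
side (array([542.8,  17.6]), array([85.9, 57.4], dtype=float32), 3.0)
side (array([613.2,  21.7]), array([85.4, 58. ], dtype=float32), 2.7)
side (array([470.4, 345.7]), array([80.7, 49.4], dtype=float32), 7.0)
side (array([ 16.2, 914.5]), array([171.1,  80.2], dtype=float32), 9.2)
top (array([ 425.5, -389.7]), array([47.5, 74.6], dtype=float32), 166.2)
top (array([469.5, 344.7]), array([77., 50.], dtype=float32), 7.9)
```

View pics/w14.png

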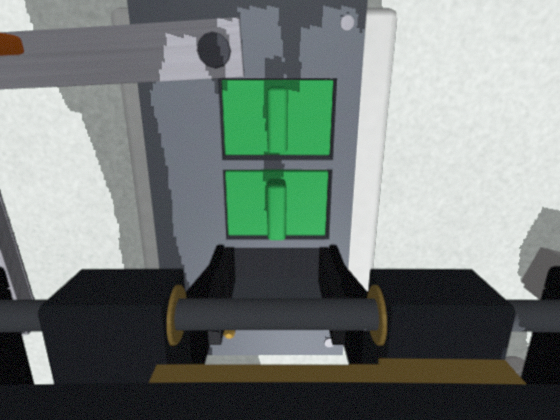

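Request:
send_rows([
  [-0.296,-0.97,0,0,0,-0.226],
  [-0.296,-0.97,0,0,0,-0.226],
  [-0.296,-0.97,0,0,0,-0.226],
  [-0.296,-0.97,0,0,0,-0.226],
  [-0.296,-0.97,0,0,0,-0.226],
  [-0.296,-0.97,0,0,0,-0.226],
  [-0.296,-0.97,0,0,0,-0.226],
  [-0.296,-0.97,0,0,0,-0.226],
  [-0.296,-0.97,0,0,0,-0.226],
  [-0.296,-0.97,0,0,0,-0.226],
  [-0.296,-0.97,0,0,0,-0.226],
  [-0.296,-0.97,0,0,0,-0.226],
])

```text
clock: 35.7
eef_pos: [423.6, -392.5, 237.4]
ee_rot: [3.142, 0.001, -0.235]
force: [1.0, 0.2, 0.4]
grip_width: 0.498
```

Request:
send_rows([
  [0,0,0,0,0,0],
  [0,0,0,0,0,0],
  [0,0,0,0,0,0],
])

```text
clock: 36.0
eef_pos: [425.1, -390.3, 237.6]
ee_rot: [-3.141, 0.001, -0.232]
force: [-0.6, 0.2, 0.2]
grip_width: 0.5
```

```bash
python3 - <<'E'
from h import *
f=snap("wrist","w15"); s=robot.sense(); print(s["eef_pos"],np.degrees(s["ee_rot"]),s["joints"])
for o in lids(f): print(o)
E
```

```text
[ 425.44226776 -390.08816786  237.72172489] [-1.79970601e+02  2.24940994e-02 -1.32532796e+01] [-0.08959623  0.3083672   0.92533691  1.63390824 -0.25274952  1.32667358
 -0.92723797]
(array([ 424.6, -390.5]), array([55.9, 79.1], dtype=float32), 166.7)
```

View pics/w15.png

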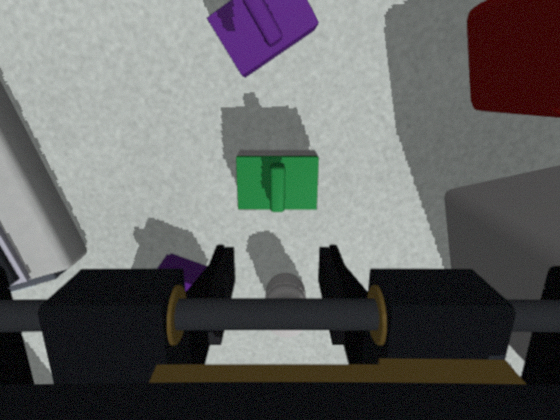

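Request:
send_rows([
  [0,0,-1,0,0,0],
  [0,0,-1,0,0,0],
  [0,0,-1,0,0,0],
  [0,0,-1,0,0,0],
  [0,0,-1,0,0,0],
  [0,0,-0.52,0,0,0],
  [0,0,0,0,0,0],
])

```text
clock: 36.75
eef_pos: [425.3, -390.0, 71.5]
ee_rot: [-3.141, 0.001, -0.231]
force: [0.1, -0.2, 0.9]
grip_width: 0.504
```

Request:
send_rows([
  [0,0,0,0,0,0],
  [0,0,0,0,0,0],
  [0,0,0,0,0,0],
  [0,0,0,0,0,0],
  [0,0,0,0,0,0],
  [0,0,0,0,0,0],
], gripper=0, force=30)

```text
clock: 37.35
eef_pos: [425.2, -391.0, 72.7]
ee_rot: [3.142, -0.0, -0.233]
force: [0.1, 1.5, 3.7]
grip_width: 0.162
```

Request:
send_rows([
  [0,0,0.3,0,0,0],
  [0,0,0.5,0,0,0],
  [0,0,1,0,0,0],
  [0,0,0.2,0,0,0],
  [0,0,0,0,0,0],
  [0,0,0,0,0,0],
  [0,0,0,0,0,0],
])

```text
clock: 38.05
eef_pos: [424.6, -390.4, 131.4]
ee_rot: [-3.141, 0.002, -0.233]
force: [0.5, 0.3, -4.8]
grip_width: 0.158
```

```bash
python3 - <<'E'
from h import *
s=robot.sense(); print(s["eef_pos"],np.degrees(s["ee_rot"]),s["force"],s["grip_width"],s["wrist_torque"],s["joints"])
E
```

```text
[ 424.63377027 -390.37812696  131.36434749] [-1.79965669e+02  9.42752307e-02 -1.33257384e+01] [ 0.51536499  0.25905631 -4.75418237] 0.15806575829040445 [-0.04859905  0.22244209 -0.01326951] [-0.03514798  0.41685023  0.87117946  1.75922924 -0.34903511  1.1308417
 -0.85739402]
```

Request:
send_rows([
  [0,0,1,0,0,0],
  [0,0,1,0,0,0],
  [0,0,1,0,0,0],
  [0.115,0.956,0.6,0,0,0.225],
  [0.115,0.956,0,0,0,0.225],
  [0.115,0.956,0,0,0,0.225],
  [0.115,0.956,0,0,0,0.225],
  [0.115,0.956,0,0,0,0.225],
  [0.115,0.956,0,0,0,0.225],
  [0.115,0.956,0,0,0,0.225],
  [0.115,0.956,0,0,0,0.225],
  [0.115,0.956,0,0,0,0.225],
])

```text
clock: 39.25
eef_pos: [455.7, -131.7, 239.8]
ee_rot: [-3.142, 0.001, -0.02]
force: [0.3, 0.3, -3.7]
grip_width: 0.163
```

Request:
send_rows([
  [0.115,0.956,0,0,0,0.225],
  [0.115,0.956,0,0,0,0.225],
  [0.115,0.956,0,0,0,0.225],
  [0,0,0,0,0,0],
  [0,0,0,0,0,0],
  [0,0,0,0,0,0],
  [0,0,0,0,0,0],
])

```text
clock: 39.95
eef_pos: [466.3, -47.9, 240.3]
ee_rot: [3.141, 0.0, 0.048]
force: [-0.5, 0.1, -4.2]
grip_width: 0.158
```

```bash
python3 - <<'E'
from h import *
f=snap("wrist","w16"); s=robot.sense(); print(s["eef_pos"],np.degrees(s["ee_rot"]),s["force"])
im=f["image"][0:260,150:430,::-1]; cv2.imwrite("pics/w16c.png",cv2.resize(im,None,fx=2.5,fy=2.3,interpolation=cv2.INTER_CUBIC))
E
```

```text
[466.34348374 -47.69713313 240.34951556] [1.79994254e+02 1.28921742e-02 2.76707032e+00] [ 0.47012939 -0.19446946 -4.07216045]
```

View pics/w16c.png

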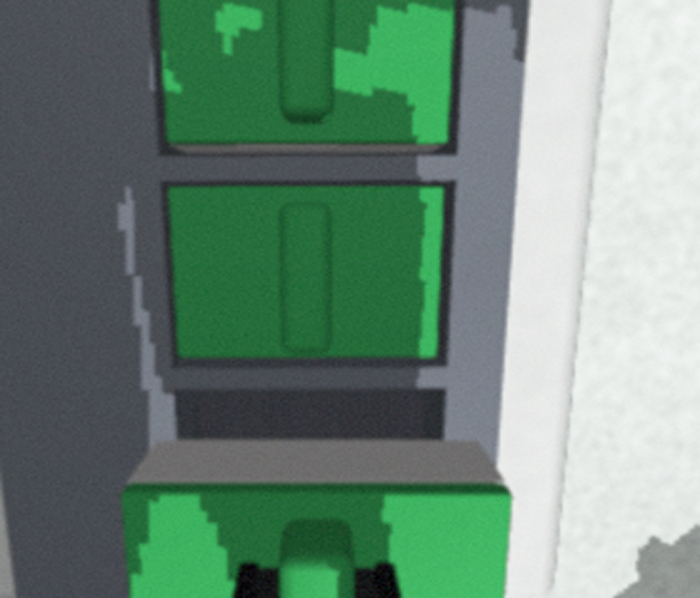

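```bash
python3 - <<'E'
from h import *
f=grab_frame("wrist"); s=robot.sense(); T=s["eef_pos"]; print(T,np.degrees(s["ee_rot"]))
seg(f,"p0F",(175,390),(445,389),120,w=-29.5);seg(f,"p1N",(174,367),(446,366),120);seg(f,"p1F",(163,181),(456,181),120,w=-29.5)
z=T[2]-20.7;seg(f,"lid",(123,489),(512,489),z,w=-27);seg(f,"low",(155,439),(478,439),z-42,w=-27)
E
```

```text
[466.40392692 -47.53636126 240.40610457] [1.79997732e+02 3.12627001e-03 2.78341163e+00]
p0F mid [494.8  -44.65] len 84.4 yaw -177.01 centre [465.3 -46.2]
p1N mid [502.7 -44.3] len 84.3 yaw -177.01 centre [532.2 -42.8]
p1F mid [561.15 -41.5 ] len 84.5 yaw -177.22 centre [531.7 -43. ]
lid mid [493.8 -47. ] len 79.1 yaw -177.25 centre [466.8 -48.4]
low mid [493.55 -46.8 ] len 80.7 yaw -177.23 centre [466.6 -48.2]
```

Request:
send_rows([
  [-0.03,0.055,-0.7,0,0,0.02],
  [0,0,-0.7,0,0,0],
  [0,0,-0.2,0,0,0],
  [0,0,-0.2,0,0,0],
  [0,0,-0.2,0,0,0],
  [0,0,-0.2,0,0,0],
])

```text
clock: 40.65
eef_pos: [466.1, -45.2, 174.7]
ee_rot: [-3.142, -0.001, 0.052]
force: [0.2, 0.6, -4.2]
grip_width: 0.157
```

Request:
send_rows([
  [0,0,-0.25,0,0,0],
  [0,0,-0.25,0,0,0],
  [0,0,-0.25,0,0,0],
  [0,0,-0.2,0,0,0],
  [0,0,-0.1,0,0,0],
  [0,0,-0.05,0,0,0],
  [0,0,0,0,0,0],
])

```text
clock: 41.35
eef_pos: [465.6, -45.2, 141.4]
ee_rot: [3.141, 0.0, 0.052]
force: [0.3, 0.1, -4.2]
grip_width: 0.161
```

Request:
send_rows([
  [0,0,-0.06,0,0,0],
  [0,0,-0.06,0,0,0],
  [0,0,-0.05,0,0,0],
  [0,0,0,0,0,0],
])

```text
clock: 41.75
eef_pos: [467.1, -45.2, 139.4]
ee_rot: [-3.14, -0.003, 0.052]
force: [-10.7, 0.0, 31.0]
grip_width: 0.157
```

Request:
send_rows([
  [0,0,0,0,0,0],
  [0,0,0,0,0,0],
  [0,0,0,0,0,0],
  [0,0,0,0,0,0],
  [0,0,0.5,0,0,0],
  [0,0,0.9,0,0,0],
  [0,0,1,0,0,0],
  [0,0,1,0,0,0],
  [0,0,0,0,0,0],
  [0,0,0,0,0,0],
], gripper=50)

```text
clock: 42.75
eef_pos: [465.8, -45.1, 238.5]
ee_rot: [-3.141, -0.001, 0.052]
force: [-0.0, 0.1, -0.8]
grip_width: 0.499
```

```bash
python3 - <<'E'
from h import *
f=snap("wrist","w17"); s=robot.sense(); print(s["eef_pos"],np.degrees(s["ee_rot"]),s["clock"])
for o in lids(f,119): print(o)
f=snap("side","s17"); cv2.imwrite("pics/s17c.png",cv2.resize(f["image"][150:290,190:350,::-1],None,fx=4,fy=4,interpolation=cv2.INTER_CUBIC))
E
```

```text
[465.32297815 -45.0907831  237.73616995] [1.79997859e+02 3.62842776e-02 2.99303865e+00] 42.8
(array([464. , -45.6]), array([81.3, 58.5], dtype=float32), 3.0)
(array([532.3, -42. ]), array([81.3, 54.9], dtype=float32), 3.0)
(array([590.9, -39.4]), array([81.1, 38.3], dtype=float32), 2.7)
```

View pics/w17.png

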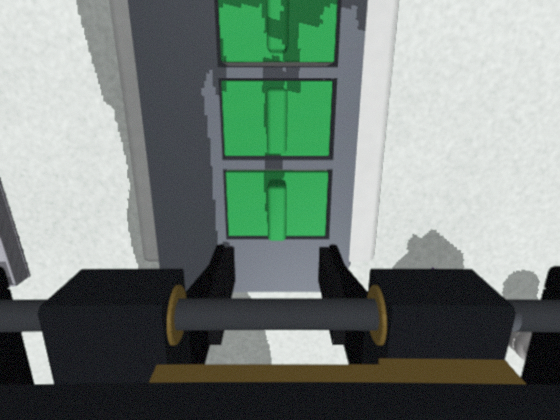

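View pics/s17c.png

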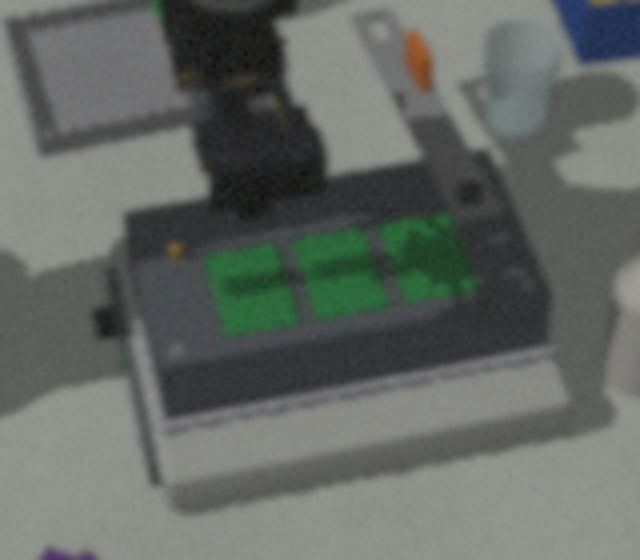

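Request:
send_rows([
  [0.35,0.42,0,0,0,0.97],
  [0.35,0.42,0,0,0,0.97],
  [0.35,0.42,0,0,0,0.97],
  [0.35,0.42,0,0,0,0.97],
  [0.35,0.42,0,0,0,0.97],
  [0.35,0.42,0,0,0,0.97],
  [0.35,0.42,0,0,0,0.97],
  [0.35,0.42,0,0,0,0.97],
])

```text
clock: 43.65
eef_pos: [549.5, 56.1, 236.9]
ee_rot: [-3.141, 0.002, 0.869]
force: [-0.8, -0.7, -0.5]
grip_width: 0.505
```

Request:
send_rows([
  [0.35,0.42,0,0,0,0.97],
  [0.35,0.42,0,0,0,0.97],
  [0.35,0.42,0,0,0,0.97],
  [0.35,0.42,0,0,0,0.97],
  [0.35,0.42,0,0,0,0.97],
  [0.35,0.42,0,0,0,0.97],
  [0.35,0.42,0,0,0,0.97],
  [0.35,0.42,0,0,0,0.97],
  [0,0,0,0,0,0],
  [0,0,0,0,0,0],
  [0,0,0,0,0,0],
])

```text
clock: 44.75
eef_pos: [633.2, 155.3, 237.9]
ee_rot: [-3.141, 0.001, 1.674]
force: [-0.1, 0.2, 0.9]
grip_width: 0.501
```

```bash
python3 - <<'E'
from h import *
s=robot.sense(); print(s["eef_pos"],np.degrees(s["ee_rot"]),s["joints"])
f=snap("wrist","w18")
def orange(f):
    hsv=cv2.cvtColor(f["image"],cv2.COLOR_RGB2HSV); m=cv2.inRange(hsv,(3,150,70),(15,255,255))
    for ct in cv2.findContours(m,cv2.RETR_EXTERNAL,cv2.CHAIN_APPROX_NONE)[0]:
        if cv2.contourArea(ct)>40: print(cv2.minAreaRect(ct),cv2.boundingRect(ct))
orange(f)
f=snap("side","s18"); cv2.imwrite("pics/s18c.png",cv2.resize(f["image"][130:230,250:350,::-1],None,fx=6,fy=6,interpolation=cv2.INTER_CUBIC)); orange(f)
E
```

```text
[633.21137702 155.28888913 237.8903768 ] [-1.79954031e+02  3.70917855e-02  9.59181773e+01] [-0.61605447  0.40780381  0.41638765  1.40490764 -0.16408764  1.36402563
 -0.09299002]
((532.8521728515625, 246.042724609375), (46.13466262817383, 30.99672508239746), 35.21759033203125) (509, 230, 51, 38)
((279.4999694824219, 210.99998474121094), (14.999998092651367, 59.99999237060547), 0.0) (272, 181, 16, 61)
((367.8823547363281, 353.4705810546875), (20.858062744140625, 33.95498275756836), 14.03624439239502) (355, 335, 26, 37)
```

View pics/w18.png

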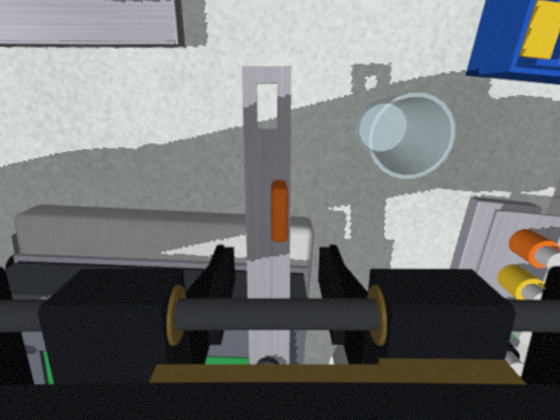

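View pics/s18c.png

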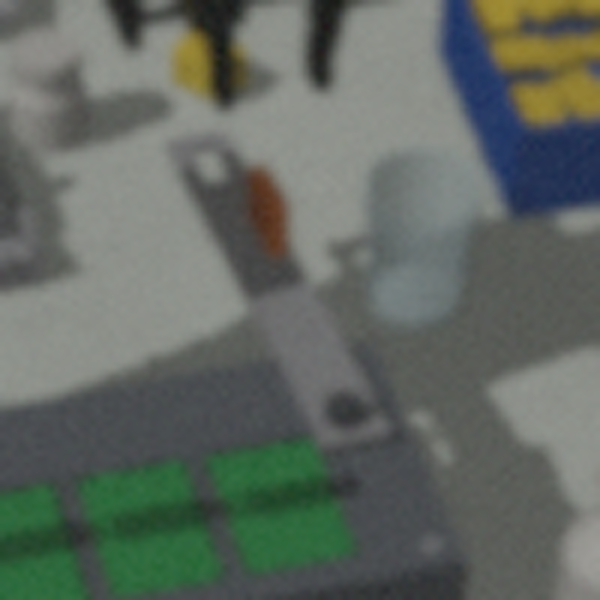

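Request:
send_rows([
  [0.07,0.01,-0.8,0,0,0],
  [0,0,-0.8,0,0,0],
  [0,0,-0.8,0,0,0],
  [0,0,-0.7,0,0,0],
  [0,0,-0.15,0,0,0],
  [0,0,0,0,0,0],
])

```text
clock: 45.45
eef_pos: [635.4, 156.4, 140.8]
ee_rot: [-3.141, 0.0, 1.677]
force: [0.2, -0.6, 0.9]
grip_width: 0.497
```

Request:
send_rows([
  [0,0,0,0,0,0],
  [0,0,0,0,0,0],
  [0,0,0,0,0,0],
  [0,0,0,0,0,0],
  [0,0,0,0,0,0],
  [0,0,0,0,0,0],
  [0,0,0,0,0,0],
], gripper=0, force=15)

```text
clock: 46.15
eef_pos: [635.7, 156.8, 141.1]
ee_rot: [3.141, -0.0, 1.677]
force: [-0.7, 0.4, 1.9]
grip_width: 0.138
```

Request:
send_rows([
  [0,0,0.15,0,0,0],
  [0,0,0.15,0,0,0],
  [0,0,0,0,0,0],
])

```text
clock: 46.45
eef_pos: [635.9, 156.7, 150.4]
ee_rot: [3.141, -0.0, 1.677]
force: [-0.5, 0.1, -2.4]
grip_width: 0.137
```

Request:
send_rows([
  [0,0,0.15,0,0,0],
  [0,0,0.15,0,0,0],
  [0,0,0.1,0,0,0],
  [0,0,0,0,0,0],
])

```text
clock: 46.85
eef_pos: [635.9, 155.7, 162.3]
ee_rot: [3.141, 0.001, 1.676]
force: [-0.0, -5.5, -4.1]
grip_width: 0.136
```

```bash
python3 - <<'E'
from h import *
s=robot.sense(); e=s["eef_pos"]; print(e,np.degrees(s["ee_rot"]),s["force"],s["wrist_torque"])
P=np.array([641.9,4.7]);v=e[:2]-P; a0=np.degrees(s["ee_rot"][2])
print(np.hypot(*v))
t=np.radians(183-a0)/18; R=np.array([[np.cos(t),-np.sin(t)],[np.sin(t),np.cos(t)]]); print("turn/row",np.degrees(t)/6)
for k in range(18):
    w=R@v; print(((w-v)/30).round(3),(P+w).round(1)); v=w
E
```

```text
[635.92162169 155.70277248 162.30341422] [1.79979538e+02 5.17644780e-02 9.60463304e+01] [-0.03611229 -5.4975927  -4.12999553] [-0.97514676  0.14617665 -0.12060069]
151.12107167631765
turn/row 0.8051265704535108
[-0.423 -0.035] [623.2 154.7]
[-0.419 -0.07 ] [610.7 152.6]
[-0.411 -0.105] [598.3 149.4]
[-0.401 -0.139] [586.3 145.2]
[-0.388 -0.173] [574.7 140. ]
[-0.372 -0.205] [563.5 133.9]
[-0.353 -0.235] [552.9 126.8]
[-0.332 -0.264] [542.9 118.9]
[-0.309 -0.291] [533.7 110.2]
[-0.283 -0.316] [525.2 100.7]
[-0.256 -0.339] [517.5  90.5]
[-0.226 -0.359] [510.7  79.7]
[-0.195 -0.377] [504.9  68.4]
[-0.163 -0.392] [500.   56.6]
[-0.129 -0.405] [496.1  44.5]
[-0.094 -0.414] [493.3  32.1]
[-0.059 -0.42 ] [491.5  19.5]
[-0.024 -0.424] [490.8   6.8]
```

Request:
send_rows([
  [0,-0.03,0,0,0,0],
  [-0.423,-0.035,0,0,0,0.805],
  [-0.419,-0.07,0,0,0,0.805],
  [-0.411,-0.105,0,0,0,0.805],
  [-0.401,-0.139,0,0,0,0.805],
  [-0.388,-0.173,0,0,0,0.805],
  [-0.372,-0.205,0,0,0,0.805],
  [-0.353,-0.235,0,0,0,0.805],
  [-0.332,-0.264,0,0,0,0.805],
  [-0.309,-0.291,0,0,0,0.805],
  [0,0,0,0,0,0],
])

```text
clock: 47.95
eef_pos: [532.9, 109.7, 162.2]
ee_rot: [3.141, -0.0, 2.437]
force: [-0.7, -0.4, -2.7]
grip_width: 0.139
```

```bash
python3 - <<'E'
from h import *
s=robot.sense(); e=s["eef_pos"]; print(e,np.degrees(s["ee_rot"]),s["force"],s["wrist_torque"],s["joints"])
f=snap("side","s19"); cv2.imwrite("pics/s19c.png",cv2.resize(f["image"][130:270,200:350,::-1],None,fx=4.5,fy=4.2,interpolation=cv2.INTER_CUBIC))
E
```

```text
[532.85841707 109.73278142 162.16149736] [ 1.79958138e+02 -2.50541645e-02  1.39636016e+02] [-0.71269113 -0.43612068 -2.68932756] [ 0.0244422   0.0162883  -0.04179048] [-0.54995039  0.21157847  0.29845089  1.7922939  -0.06863553  1.14734792
  0.63675108]
```

View pics/s19c.png

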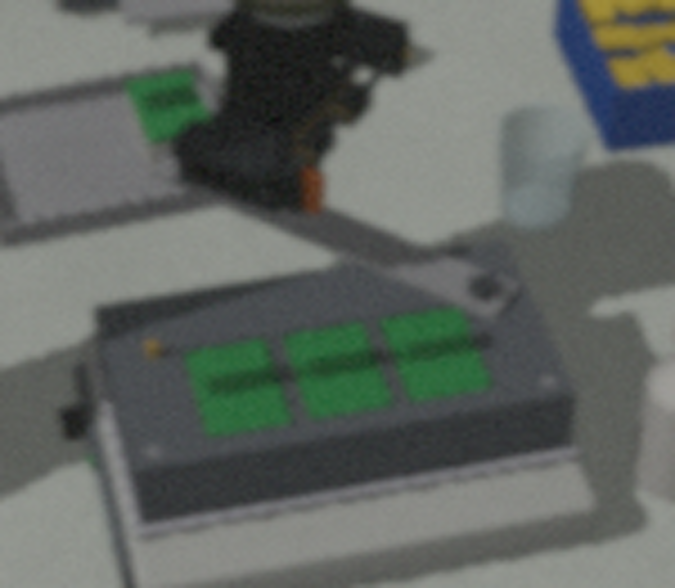

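Request:
send_rows([
  [-0.283,-0.316,0,0,0,0.805],
  [-0.256,-0.339,0,0,0,0.805],
  [-0.226,-0.359,0,0,0,0.805],
  [-0.195,-0.377,0,0,0,0.805],
  [-0.163,-0.392,0,0,0,0.805],
  [-0.129,-0.405,0,0,0,0.805],
  [-0.094,-0.414,0,0,0,0.805],
  [0,0,0,0,0,0],
  [0,0,0,0,0,0],
])

```text
clock: 48.9
eef_pos: [493.6, 33.3, 162.1]
ee_rot: [3.141, 0.001, 3.023]
force: [0.3, 0.1, -1.2]
grip_width: 0.137
```

```bash
python3 - <<'E'
from h import *
s=robot.sense(); e=s["eef_pos"]; print(e,np.degrees(s["ee_rot"]),s["force"],s["wrist_torque"])
f=snap("wrist","w20")
f=snap("side","s20"); cv2.imwrite("pics/s20c.png",cv2.resize(f["image"][150:270,200:340,::-1],None,fx=5,fy=4.8,interpolation=cv2.INTER_CUBIC))
E
```

```text
[493.6178398   33.26662884 162.06933363] [1.79952137e+02 3.02366834e-02 1.73202674e+02] [ 0.32779828  0.09084435 -1.23478693] [ 0.03950688  0.05864888 -0.05211806]
```

View pics/s20c.png

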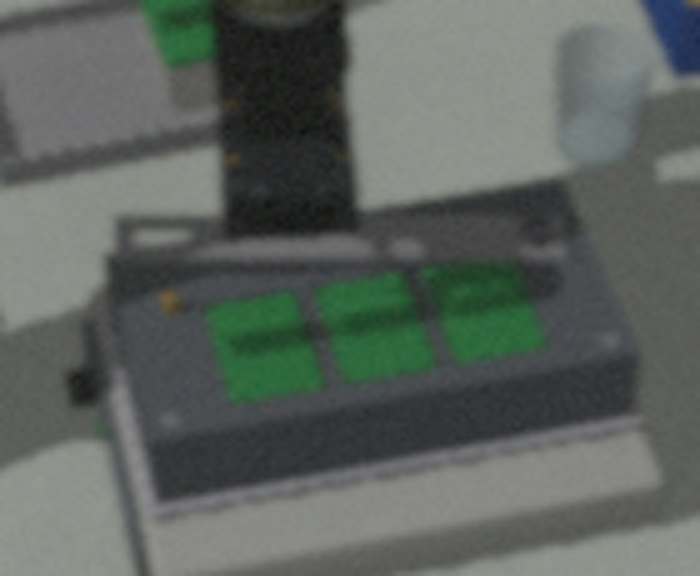

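View pics/w20.png

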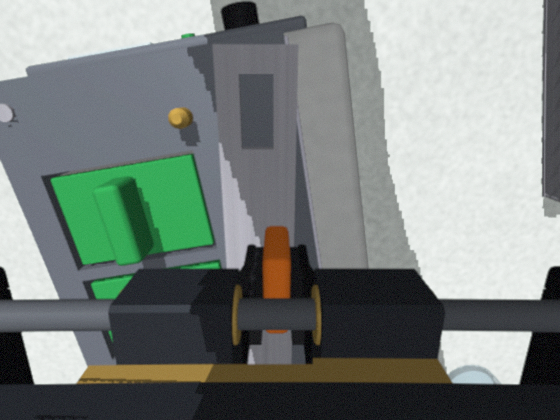

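```bash
python3 - <<'E'
from h import *
f=grab_frame("wrist"); s=robot.sense(); print(s["eef_pos"],np.degrees(s["ee_rot"][2]))
P=np.array([641.9,4.7])
b=onz(f,179.5,117,134)[:2]
for zz in (143,147,150):
  q=[onz(f,u,v,zz)[:2] for u,v in [(240,74),(272.5,74),(240,149),(272.5,149)]]; c=np.mean(q,0); print(zz,"slot",c,np.linalg.norm(q[0]-q[1]),np.linalg.norm(q[0]-q[2]))
  an=lambda p: np.degrees(np.arctan2(p[1]-P[1],p[0]-P[0]))%360
  print(an(c),an(b),b,np.hypot(*(c-P)),np.hypot(*(b-P)))
E
```

```text
[493.39756729  33.36820098 161.89468273] 173.3488277441612
143 slot [418.00901082  32.84822718] 14.45220857857868 33.27843556362098
172.83420469366413 182.46752383005605 [416.13094843  -5.02907935] 225.65349039564407 225.97858224483986
147 slot [417.81765183  33.09158856] 14.10177987548654 32.47151951670063
172.77901013554234 182.46752383005605 [416.13094843  -5.02907935] 225.8738166805761 225.97858224483986
150 slot [417.67413259  33.27410958] 13.838958348167434 31.86633248151037
172.7376848568453 182.46752383005605 [416.13094843  -5.02907935] 226.0391987165086 225.97858224483986
```

```bash
python3 - <<'E'
import numpy as np
P=np.array([641.9,4.7]);v=np.array([493.4,33.35])-P
t=np.radians(9.7/3); R=np.array([[np.cos(t),-np.sin(t)],[np.sin(t),np.cos(t)]]); print(9.7/18)
for k in range(3):
    w=R@v; print(((w-v)/30).round(3),(P+w).round(1)); v=w
E
```

```text
0.5388888888888889
[-0.046 -0.281] [492.   24.9]
[-0.03  -0.283] [491.1  16.4]
[-0.014 -0.284] [490.7   7.9]
```

Request:
send_rows([
  [-0.046,-0.281,0,0,0,0.54],
  [-0.03,-0.283,0,0,0,0.54],
  [-0.014,-0.284,0,0,0,0.54],
  [0,0,0,0,0,0],
  [0,0,0,0,0,0],
  [0,0,0,0,0,0],
])

```text
clock: 49.65
eef_pos: [490.5, 7.7, 161.9]
ee_rot: [3.141, 0.0, -3.088]
force: [0.5, 0.3, -2.7]
grip_width: 0.137
```

```bash
python3 - <<'E'
from h import *
s=robot.sense(); e=s["eef_pos"]; print(e,np.degrees(s["ee_rot"]),s["force"],s["wrist_torque"])
f=snap("wrist","w21"); cv2.imwrite("pics/w21c.png",cv2.resize(f["image"][20:220,150:400,::-1],None,fx=3,fy=3,interpolation=cv2.INTER_CUBIC))
E
```

```text
[490.48255348   7.65591399 161.86016646] [ 1.79983966e+02  3.42839215e-04 -1.76939033e+02] [ 0.54633915  0.28271722 -2.69454217] [0.01823889 0.10294339 0.00461545]
```

View pics/w21c.png

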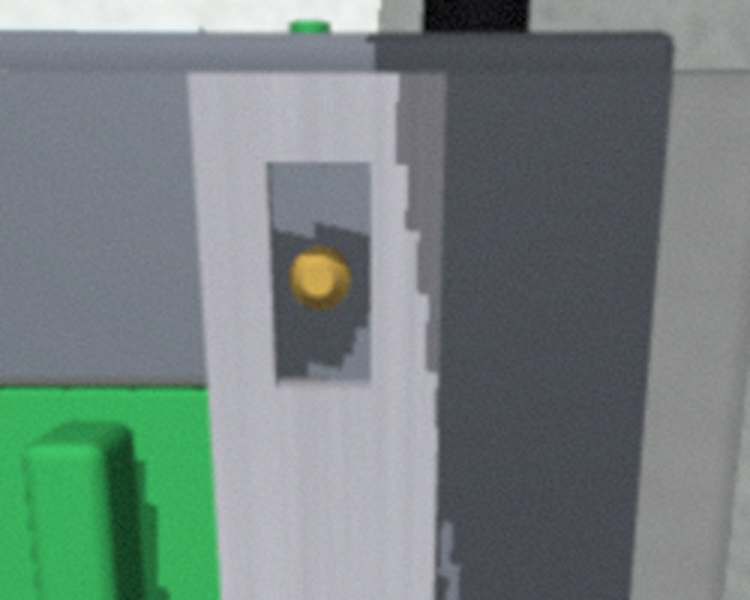

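Request:
send_rows([
  [0,0,-0.1,0,0,0],
  [0,0,-0.1,0,0,0],
  [0,0,-0.1,0,0,0],
  [0,0,0,0,0,0],
])

```text
clock: 50.1
eef_pos: [490.3, 6.9, 152.4]
ee_rot: [3.142, -0.0, -3.087]
force: [0.1, 0.6, -2.3]
grip_width: 0.133
```

Request:
send_rows([
  [0,0,-0.07,0,0,0],
  [0,0,-0.07,0,0,0],
  [0,0,0,0,0,0],
  [0,0,0,0,0,0],
])

```text
clock: 50.5
eef_pos: [490.4, 6.8, 148.7]
ee_rot: [3.141, -0.0, -3.087]
force: [-0.5, 0.1, -2.4]
grip_width: 0.145
```

```bash
python3 - <<'E'
from h import *
s=robot.sense(); e=s["eef_pos"]; print(e,np.degrees(s["ee_rot"]),s["force"],s["wrist_torque"])
f=snap("wrist","w22"); cv2.imwrite("pics/w22c.png",cv2.resize(f["image"][20:220,150:400,::-1],None,fx=3,fy=3,interpolation=cv2.INTER_CUBIC))
E
```

```text
[490.3893273    6.8268968  148.65045186] [ 1.79994688e+02 -2.57643442e-03 -1.76895545e+02] [-0.5054547   0.1047621  -2.42004651] [ 0.06528564 -0.06586835  0.01594075]
```

View pics/w22c.png

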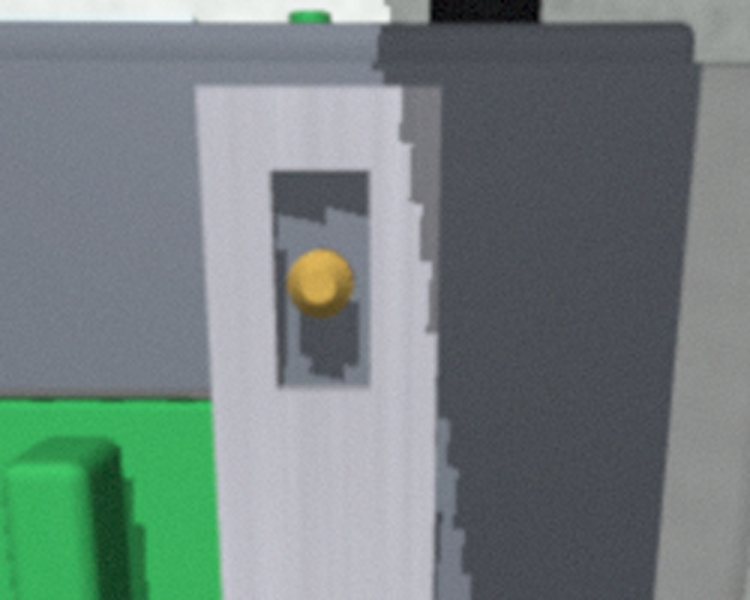

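Request:
send_rows([
  [0,0,-0.05,0,0,0],
  [0,0,-0.05,0,0,0],
  [0,0,0,0,0,0],
])

```text
clock: 50.85
eef_pos: [490.8, 6.9, 147.0]
ee_rot: [3.141, 0.001, -3.087]
force: [-6.5, -0.1, 11.5]
grip_width: 0.135
```

Request:
send_rows([
  [0,0,0,0,0,0],
  [0,0,0,0,0,0],
  [0,0,0,0,0,0],
  [0,0,0,0,0,0],
  [0,0,0.3,0,0,0],
  [0,0,0.7,0,0,0],
  [0,0,1,0,0,0],
  [0,0,1,0,0,0],
  [0,0,0,0,0,0],
  [0,0,0,0,0,0],
  [0,0,0,0,0,0],
], gripper=35)

```text
clock: 51.95
eef_pos: [489.9, 6.8, 235.0]
ee_rot: [-3.142, -0.001, -3.087]
force: [0.1, 0.6, -0.7]
grip_width: 0.353
```

```bash
python3 - <<'E'
from h import *
s=robot.sense(); e=s["eef_pos"]; print(e,np.degrees(s["ee_rot"]),s["force"],s["clock"])
f=snap("wrist","w23")
f=snap("side","s23"); cv2.imwrite("pics/s23c.png",cv2.resize(f["image"][150:270,200:340,::-1],None,fx=5,fy=4.8,interpolation=cv2.INTER_CUBIC))
E
```

```text
[489.92320575   6.80108549 234.9990704 ] [-1.79996183e+02 -7.17784474e-02 -1.76892292e+02] [ 0.14301203  0.62050305 -0.65618282] 51.95
```

View pics/w23.png

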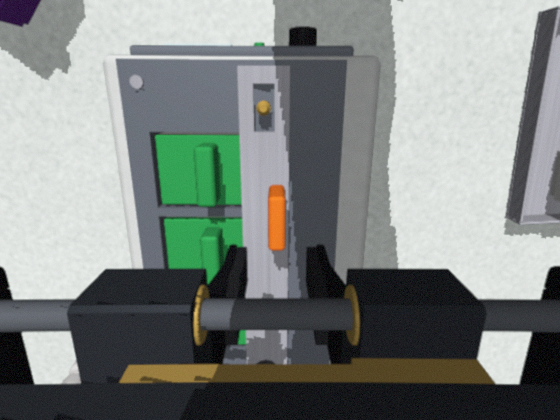

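View pics/s23c.png

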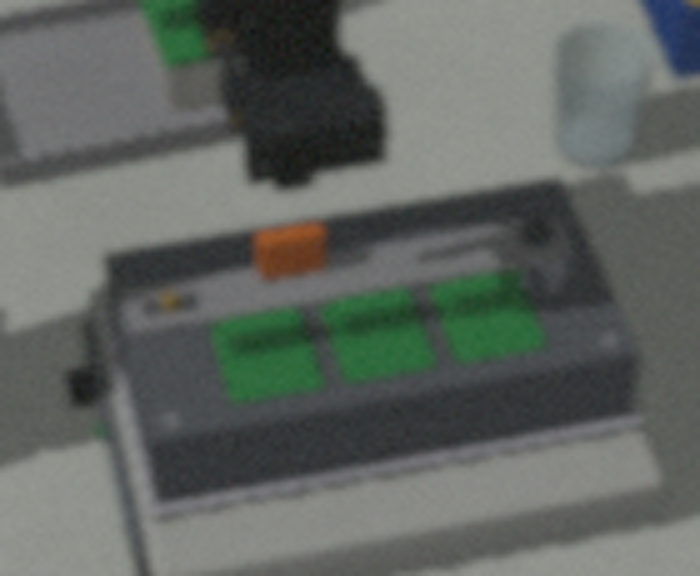

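Request:
send_rows([
  [0,0,1,0,0,0],
  [0,0,1,0,0,0],
  [0,-1,0,0,0,0],
  [0,-1,0,0,0,0],
  [0,-1,0,0,0,0],
  [0,-1,0,0,0,0],
  [0,-1,0,0,0,0],
  [0,-1,0,0,0,0],
  [0,-1,0,0,0,0],
  [0,-1,0,0,0,0],
  [0,0,0,0,0,0],
  [0,0,0,0,0,0],
])

```text
clock: 53.25
eef_pos: [490.0, -233.4, 294.9]
ee_rot: [3.141, -0.001, -3.089]
force: [0.2, 0.7, 1.0]
grip_width: 0.352
```

```bash
python3 - <<'E'
from h import *
snap("top","t24");f=snap("side","s24")
for n in("side","top"):
  for o in lids(grab_frame(n),55): print(n,o)
s=robot.sense(); print(s["eef_pos"],s["force"],s["clock"])
E
```

```text
side (array([470.4,   3.1]), array([71.8, 54. ], dtype=float32), 3.6)
side (array([621.2,  11.6]), array([70.6, 43.2], dtype=float32), 2.3)
side (array([470. , 342.3]), array([80.5, 49.3], dtype=float32), 7.0)
top (array([465.2, -56.6]), array([64.5, 56. ], dtype=float32), 1.4)
top (array([469.3, 343.7]), array([76.8, 49.5], dtype=float32), 8.1)
top (array([532.6, -55.1]), array([64.8, 56.3], dtype=float32), 1.4)
top (array([606.8, -49.8]), array([66. , 55.8], dtype=float32), 4.3)
[ 490.66400925 -231.95701475  295.48456424] [-0.18513808 -0.07219137  0.025618  ] 53.45
```

View pics/t24.png

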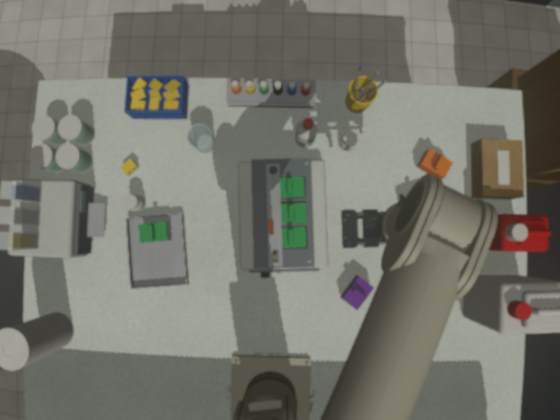

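View pics/s24.png

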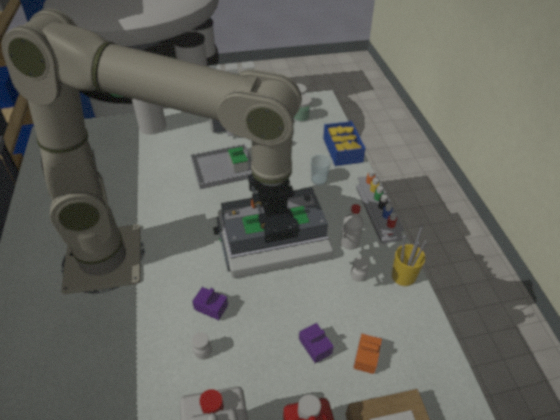

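```bash
python3 - <<'E'
from h import *
print(workorder.hand_in())
E
```

```text
the job is handed in; nothing more can be done
None
```

The job is done and handed in at about 53 s on the robot's clock.

- **Dishes found:** there were four green-lidded dishes on the bench. Lifting them gave about 1.4–2 N for one (empty) and about 4–5 N for the other three (filled).
- **Empty dish:** it stands upright in the wash-up tray, in the tray's far half.
- **Filled dishes:** one each went into the far, middle and near pockets. Each was pressed down with about 27–31 N and stopped at the depth expected for fully home. The pictures show the lids level with the deck.
- **Strip:** I swung it clear before seating the dishes, then brought it back raised over the second bolt and lowered it. The tab ended at the same height as when the strip first lay on the deck. The last pictures show the bolt through the slot and the strip lying flat.
- **Other things:** the last top and side views show no green dish left on the bench. The purple and orange look-alikes and the other bystanders in view stand where they were, and the arm was clear of everything at hand-in.

**Disagreements:**
- The cameras' positions differed by up to about 8 mm for the tray and 2–4 mm for the rack.
- One wrist picture was taken while the arm was still moving. I took it again before inserting that dish.

No check failed.

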